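# Refit the lens of a needlework magnifier

## Robot

A 7-joint arm with a two-finger parallel gripper is mounted at the origin on the work surface. World frame = base frame: x ahead of the robot, y to its left, z up, the work surface at z = 0. Lengths are in mm, angles in rad, forces in N, time in s.
With the tool pointing down it reaches from about 350 to 900 mm from the base axis. Payload 8.1 kg.
Tool frame: the origin (TCP) lies on the centre line of the jaws, within the pads' length; the fingertips stand 11 mm ahead of it and the grasp point (between the pads) lies 8 mm behind it; z points along the fingers, y is the line along which they close (so a half turn about z gives the same grasp; the last joint's range is limited). The gripper opens to 85 mm and grips with 20 to 120 N. Pads are 22 mm wide; open, the fingers measure 114 mm over their backs; the gripper's body (76 mm by 85 mm) begins 54 mm behind the grasp point. The pads swing forward as they close: fully open they stand 13 mm farther back than shut.
Start: joints at [1.145, 0.434, 0.025, 1.573, -0.012, 1.134, -0.075], TCP at [198.241, -592.74, 242.323] pointing down, gripper open.
Joint ranges: [-2.62, 2.62], [-0.44, 2.09], [-1.27, 1.32], [0.08, 2.57], [-1.32, 4.46], [0.12, 2], [-2.74, 2.74]. Speed limits (rad/s): [2.22, 2.22, 3.01, 3.01, 3.14, 3.14, 3.14].

## Interface

Orientations are given as [roll, pitch, yaw] about the fixed x, y, z axes, in that order (R = Rz(yaw) Ry(pitch) Rx(roll)).
In Python, from rig import robot gives the robot as it stands.
- The arm moves only by the tool arm_command, never from a script. Its argument "plan" is a list of rows, each a list of 7 numbers: the shift along the tool's x, y, z in shares of 25 cm (1.0 is 25 cm), then the turn, a rotation vector about the tool's x, y, z in parts of the range, where 1.0 means pi/2 rad, then the finger opening in cm, from 0 to 8.54. A call has 1 to 5 rows; each row is the pose to reach, as a shift and turn from the pose commanded when the call began, along the tool's axes at that moment; what a row does not reach only later rows make up. A row lasts 1/12 s, in which the tool goes at most 41.7 mm and 7.16 degrees, less where a joint would pass 70% of its speed; a pose out of reach is approached as far as the arm can. No shift or turn number may pass 1 either way. A call with a gripper value outside its range is refused whole. The fingers move at their own pace and stop on an object; the grip force is fixed at half the most. Time passes only in rows, so rows that repeat a pose let the fingers close. It gives the time, the measured TCP pose, the force, the opening and the grip force at its end, in the units of the state.
- robot.state(): the state, without advancing time (a new reading comes with each control period).
- robot.snapshot(name): name is "scene" or "side" or "wrist"; returns the picture (384x512x3 uint8, red, green, blue); there is no depth.
- robot.get_calibration(name): a dict with "vertical_fov" (degrees; the focal length in pixels is half the picture's height over the tangent of half this angle, whatever the lens; pixels are square), "cx", "cy" (the principal point, pixels), "R" (3x3) and "t" (3): a world point X has camera coordinates R X + t; the wrist camera has in their place "mount" (4x4, takes a point from camera to tool coordinates, whose origin is the TCP and whose axes are the flange's). Camera axes: x right, y down, z forward; pixel columns grow to the right and rows downward; lengths in mm; the calibration is good to about 2 mm. The wrist camera is an equidistant fisheye: a pixel r from the principal point sees the ray r / f radians off the axis. A picture is of the moment at which its call begins: read the wrist's pose just before it. get_calibration takes no time and is no camera call.
- robot.close_job(): hands the job in; it is judged then, once.
The state is a dict: "time_s": time; "qpos": joint angles; "joint_vel": joint speeds; "joint_torque": joint torques, N m; "tool_pos": TCP position; "tool_rot": TCP orientation; "contact_force": force on the tool from outside, world axes, zero at the start; "wrist_torque": the same for the moment, N m; "grip_width": finger opening in mm; "finger_force": force on a finger pad.
Only numpy, scipy, OpenCV 4.12 (cv2) and the standard library are available. Lean on these libraries where they do the work, as an engineer would, in place of code of your own. Each camera call takes 0.05 s, during which the arm holds its last target. There are 200 camera calls.

## Task

Put the loose lens flat into the empty cell of the little stand magnifier, then set the retaining ring over it and screw the ring clockwise until it is snug: the lens must be clamped so that it cannot rattle, but do not overtighten, the glass cracks. Leave the other things on the table alone.

Things in the scene. Friction and masses are not known exactly. Their poses are not given: they have to be found in the camera images.
- cell: Magnifier stand, fixed, upright: dark wooden foot (90 mm across, 12 mm high), short aluminium column 37 mm thick and on top the lens cell, a tube open at the top. Origin: centre of the foot's underside; z up; the rim is 50 mm above it. The cell's x axis points through one of the three gaps in the outside thread.
- cell_rim (a point): Centre of the cell's mouth at rim height; axes as the cell's. Bore 38 mm, outside of the tube 44 mm across. In the bore the lens lies on an annular seat set to an unknown height, 5.5 to 8 mm below the rim (does not move under load): a seated lens stands 2 to 4.5 mm proud.
- cell_gap (a point): The gap of the outside thread on the cell's x axis, 23.5 mm from the axis, at rim height. Gaps are 36 degrees wide, at 0, 120 and 240 degrees about z. Clockwise (from above) from each gap runs a sloping rib, 3 mm thick, out to 51 mm across, 84 degrees long: its top starts at the rim and falls 6 mm to a stop at its end.
- rest: Turned wooden rest, fixed: foot 60 mm across, 6 mm high, then a post about 25 mm across, 25 mm high in all. At the start the lens lies centred on it. Origin: centre of the underside.
- lens: Glass lens, a disc 36 mm across, 10 mm thick at the edge, flat underside, on top a dome 3 mm high (up at the start; it stays up). About 30 g. Origin: centre of the flat underside; z up through the dome.
- ring: Aluminium retaining ring on the table, right way up (flange up, skirt down): 16.5 mm high, 59 mm across, about 70 g. Origin: centre of its underside; z up. Two flat ears, 26 mm long and as high as the ring, stand at its +y and -y sides: faces parallel, 62 mm apart, gripped along the ring's y. Skirt inside 54 mm across. The flange, 5 mm thick, has a 25 mm hole.
- ring_lug (a point): The lug on the ring's x axis, 25.6 mm from its axis, at the skirt's bottom edge. Lugs at 0, 120 and 240 degrees about z, 6 mm long, 3 mm thick, reaching in to 47 mm across; a round stud on the flange stands above each. Turned clockwise from a gap they run under the ribs and draw the ring down 4.1 mm per rad.
- ring_seat (a point): Centre of the flange's underside, which presses on the lens, 11.5 mm above the ring's origin. Lugs in the gaps, ring on the lens: the ring's origin is 7 to 9.5 mm below the rim. It gets tight 0.4 to 1.3 rad clockwise from mid gap, depending on the seat, and stays as left. Snug: it presses on the lens with about 5 to 20 N, and turning it then takes 0.1 to 0.3 N m more than before.
- spool: Wooden spool of thread, 34 mm across, 50 mm high, standing. A bystander. Origin: centre of the underside.
- candle: Unlit yellow candle on a dark wooden dish, 110 mm across, 86 mm high. A bystander. Origin: centre of the underside.
- mushroom: Turned wooden darning mushroom standing on its head, 60 mm across, 90 mm high. A bystander. Origin: centre of the underside.
Not all that is in view belongs to the job. Of the things shaped like the ring, the aluminium one is meant. Leave any turquoise look-alike of the cell alone.

How it is judged:
By the outcome, as a careful person would: the job done as asked, in the order asked, and still so for the second after the job is handed in, with the robot touching nothing.
It also fails if it takes over 72 s, if anything falls off the work surface, if the arm or the gripper's body presses on something with over 40 N, if the wrist force passes 120 N, or if a joint passes its speed limit or range.

## Working session

There is one attempt and no reset: what is moved stays moved. The work goes in short steps, Python scripts to look and compute and a tool call to move; the robot and the scene stay as the last step left them, time stands still between calls to the robot, and variables do not carry over. Pictures are saved under pics/ and viewed, at most 10 in all, crops included, and the job is handed in when it is done.

Besides the shell and the picture viewer there is one more tool, called after "Call:" in YAML: its name, and indented under it one key for each argument. arm_command: Moves the arm, as the interface text tells. Its arguments: {"type":"object","properties":{"plan":{"type":"array"}},"required":["plan"]}

```bash
mkdir -p pics; ls; python3 - <<'E'
from rig import robot
import cv2
s=robot.state();print(s)
for n in("scene","side"):
    im=robot.snapshot(n);cv2.imwrite(f"pics/{n}0.png",cv2.resize(im[:,:,::-1],(800,600),interpolation=cv2.INTER_CUBIC))
    print(robot.get_calibration(n))
print(robot.get_calibration("wrist"))
E
```

```text
pics
{'time_s': 0.0, 'qpos': array([ 1.14541076,  0.4352392 ,  0.02497876,  1.5741574 , -0.0115977 ,
        1.13397278, -0.07510137]), 'joint_vel': array([ 0.00129804, -0.00076235,  0.00174505, -0.00098878,  0.00061358,
       -0.0006515 ,  0.00172655]), 'joint_torque': array([-5.23608924e-04, -6.70458126e+01,  1.02488838e+00, -3.16213596e+01,
        1.54680305e-02,  1.25589661e-02, -5.90944637e-05]), 'tool_pos': array([ 198.03518759, -592.25627736,  241.49261709]), 'tool_rot': array([-3.13996806e+00,  1.52536178e-04,  3.22709604e-01]), 'contact_force': array([-0.5065871 , -0.25451392, -0.0444315 ]), 'wrist_torque': array([-0.02270763, -0.01333924,  0.00611944]), 'finger_force': 0.0, 'grip_width': 85.20009261425001}
{'vertical_fov': 56.676572329517526, 'cx': 254.30028349824374, 'cy': 184.83419849107298, 'R': array([[-0.36314825,  0.93160025,  0.01563074],
       [ 0.57073423,  0.23567627, -0.78658702],
       [-0.73646846, -0.2767267 , -0.61728157]]), 't': array([ 202.8641164 , -299.97559633, 1330.91921753])}
{'vertical_fov': 47.32320665812905, 'cx': 251.70405908263865, 'cy': 196.0716043158248, 'R': array([[ 0.89113616, -0.45360372, -0.01095506],
       [-0.35413068, -0.68021434, -0.64179429],
       [ 0.28366849,  0.57580563, -0.76679859]]), 't': array([-519.07686495,  271.56142589,  748.84454161])}
{'vertical_fov': 65.70646984690485, 'cx': 251.7666625993071, 'cy': 188.14633808948906, 'mount': array([[ 6.50349979e-04, -9.56572446e-01, -2.91493967e-01,
         7.29747518e+01],
       [ 9.99999786e-01,  6.01001173e-04,  2.58834440e-04,
         3.81720098e-01],
       [-7.24056769e-05, -2.91494073e-01,  9.56572632e-01,
        -1.31264117e+02],
       [ 0.00000000e+00,  0.00000000e+00,  0.00000000e+00,
         1.00000000e+00]])}
```

View pics/scene0.png

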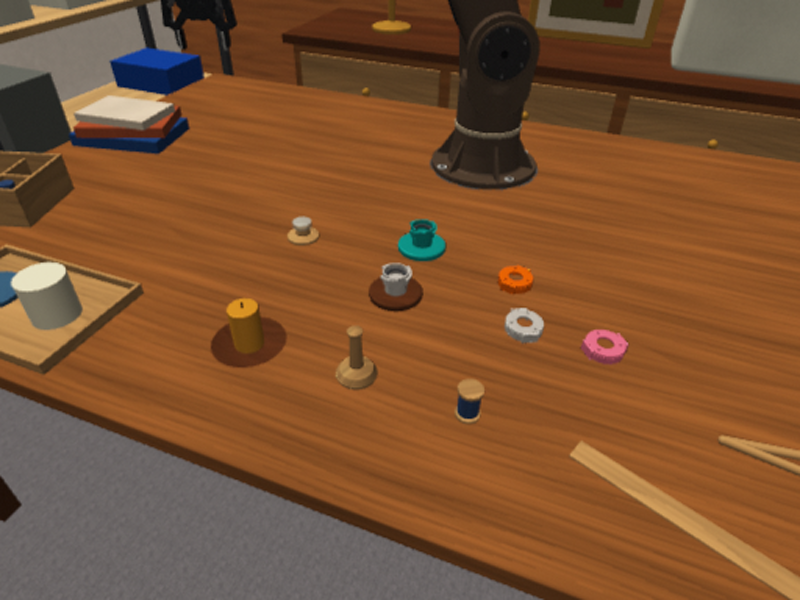

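View pics/side0.png

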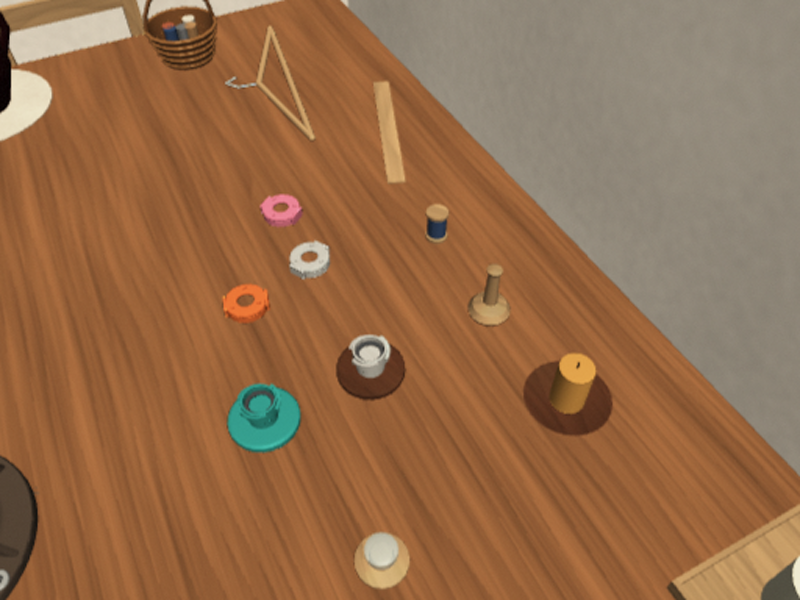

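The scene picture has these candidates, as pixels in the 800x600 views (scene / side):
- **Rings:** aluminium (524,324) / (310,259), orange (516,278) / (246,302), pink (605,345) / (281,209).
- **Cells:** aluminium on a dark foot (396,283) / (370,360), turquoise (422,238) / (262,410).
- **Lens on rest:** (302,228) / (381,552).

I choose the aluminium ring and the aluminium cell on the dark foot. Next I triangulate them and check with a close crop.

```bash
cat > h.py <<'E'
import numpy as np, cv2
from scipy.spatial.transform import Rotation as Ro
from scipy.optimize import least_squares
from rig import robot
def K(n):
    c=robot.get_calibration(n); f=192/np.tan(np.radians(c["vertical_fov"])/2); return c,f
def ray(n,uv,st=None):
    c,f=K(n); x=(np.array(uv,float)-[c["cx"],c["cy"]])
    if n!="wrist":
        d=c["R"].T@np.r_[x/f,1]; return -c["R"].T@c["t"], d/np.linalg.norm(d)
    r=np.hypot(*x); a=r/f; d=np.r_[x/max(r,1e-9)*np.sin(a),np.cos(a)]
    R=Ro.from_euler("xyz",st["tool_rot"]).as_matrix(); M=c["mount"]
    return R@M[:3,3]+st["tool_pos"], R@M[:3,:3]@d
def proj(n,X,st=None):
    c,f=K(n); X=np.atleast_2d(X)
    if n!="wrist":
        p=X@c["R"].T+c["t"]; return p[:,:2]/p[:,2:]*f+[c["cx"],c["cy"]]
    R=Ro.from_euler("xyz",st["tool_rot"]).as_matrix(); M=c["mount"]
    p=((X-st["tool_pos"])@R-M[:3,3])@M[:3,:3]
    s=np.hypot(p[:,0],p[:,1]); a=np.arctan2(s,p[:,2]); return p[:,:2]/s[:,None]*a[:,None]*f+[c["cx"],c["cy"]]
def tri(rays):
    A=sum(np.eye(3)-np.outer(d,d) for o,d in rays); b=sum((np.eye(3)-np.outer(d,d))@o for o,d in rays)
    return np.linalg.solve(A,b)
def onz(r,z): o,d=r; return o+d*(z-o[2])/d[2]
E
python3 - <<'E'
from h import *
P={"lens_top":((302,219),(381,543)),"cellrim":((396,270),(370,348)),"ringtop":((524,322),(310,257)),"mush_top":((355,331),(494,270)),"candle_top":((243,307),(577,366)),"spool_top":((470,388),(437,212)),"turq_rim":((422,228),(261,397)),"orange":((516,276),(246,299)),"pink":((605,343),(281,207))}
for k,(a,b) in P.items(): print(k,tri([ray("scene",np.array(a)*.64),ray("side",np.array(b)*.64)]).round(1))
sc=cv2.imread("pics/scene0.png");sd=cv2.imread("pics/side0.png")
a=cv2.resize(sc[200:360,270:640],(800,346),interpolation=3)
b=cv2.resize(sd[180:440,220:420],(195,254));
b=cv2.resize(sd[230:400,200:420],(329,254),interpolation=3);c=cv2.resize(sd[520:600,340:430],(286,254),interpolation=3)
o=np.zeros((600,800,3),np.uint8);o[:346]=a;o[346:,:329]=b;o[346:,340:626]=c;cv2.imwrite("pics/crop0.png",o)
E
```

```text
lens_top [ 449.6 -234.2   40.6]
cellrim [545.4  -8.7  50.3]
ringtop [549.8 206.7  14.3]
mush_top [735.5   7.5  83.6]
candle_top [ 743.  -162.8   76.4]
spool_top [743.8 170.8  50.1]
turq_rim [399.9 -13.2  46.3]
orange [438.3 170.9  15.9]
pink [551.1 328.1  15.2]
```

View pics/crop0.png

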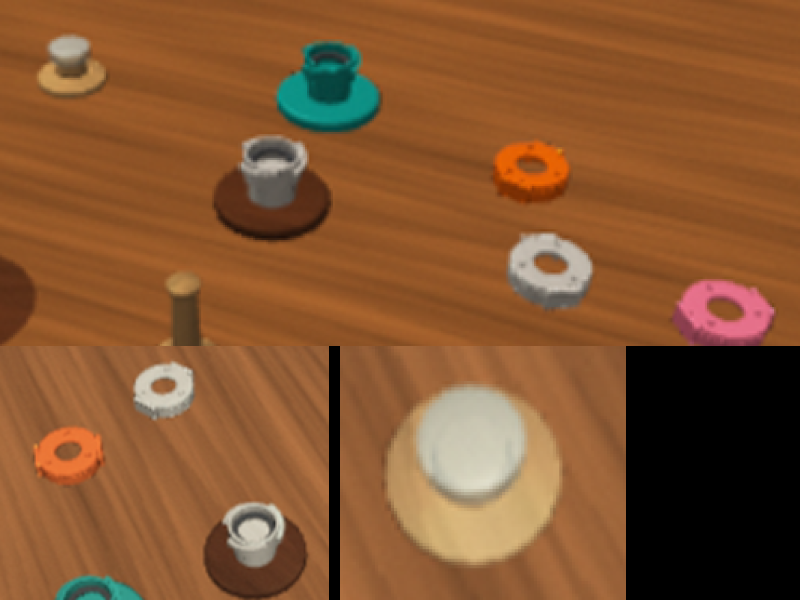

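The crop confirms the choice: aluminium ring at crop (550,268), aluminium cell on a dark foot at (272,175), lens on the rest at (70,60). I move above the lens first.

Units first: shifts go in shares of 25 cm and turns go in shares of pi/2 rad. So 16.5 cm / 25 = 0.66, 13.2 cm / 25 = 0.528.

Call:
arm_command:
  plan:
    - [0.132,-0.096,0.03,0,0,0,8.5]
    - [0.264,-0.192,0.06,0,0,0,8.5]
    - [0.396,-0.288,0.09,0,0,0,8.5]
    - [0.528,-0.384,0.12,0,0,0,8.5]
    - [0.66,-0.48,0.15,0,0,0,8.5]

```text
time_s: 0.52
tool_pos: [317.2, -424.8, 204.3]
tool_rot: [-3.141, 0.0, 0.322]
contact_force: [0.5, -0.8, 0.3]
grip_width: 85.1
finger_force: 0.0
```

Scaled: 16.5 cm / 25 = 0.66, 13.2 cm / 25 = 0.528.

Call:
arm_command:
  plan:
    - [0.132,-0.1,0.03,0,0,0,8.5]
    - [0.264,-0.2,0.06,0,0,0,8.5]
    - [0.396,-0.3,0.09,0,0,0,8.5]
    - [0.528,-0.4,0.12,0,0,0,8.5]
    - [0.66,-0.5,0.15,0,0,0,8.5]

```text
time_s: 0.93
tool_pos: [432.9, -255.6, 167.3]
tool_rot: [-3.142, 0.0, 0.322]
contact_force: [1.1, -0.7, -0.2]
grip_width: 84.6
finger_force: 0.0
```

Scaled: 2.1 cm / 25 = 0.084, -1.5 cm / 25 = -0.06.

Call:
arm_command:
  plan:
    - [0.084,-0.06,0.02,0,0,0,8.5]
    - [0.084,-0.06,0.02,0,0,0,8.5]
    - [0.084,-0.06,0.02,0,0,0,8.5]

```text
time_s: 1.18
tool_pos: [448.0, -234.8, 162.2]
tool_rot: [-3.141, 0.001, 0.327]
contact_force: [-0.6, -0.2, 0.7]
grip_width: 85.0
finger_force: 0.0
```

```bash
python3 - <<'E'
from h import *
s=robot.state();print(s["time_s"],s["tool_pos"],s["tool_rot"],s["qpos"].round(3),s["contact_force"],s["grip_width"])
im=robot.snapshot("wrist");cv2.imwrite("pics/w1.png",cv2.resize(im[:,:,::-1],(800,600),interpolation=3))
print(proj("wrist",[[449.6,-234.2,38],[449.6,-234.2,6]],s)/.64)
E
```

```text
1.1833 [ 448.02298144 -234.81924422  162.15287727] [-3.14056412e+00  7.10768718e-04  3.26625732e-01] [ 0.488  0.34  -0.141  1.949  0.062  0.858 -0.929] [-0.56510559 -0.19035585  0.65835479] 85.029763274584
[[392.68784998 282.85200056]
 [392.80848289 269.3352156 ]]
```

View pics/w1.png

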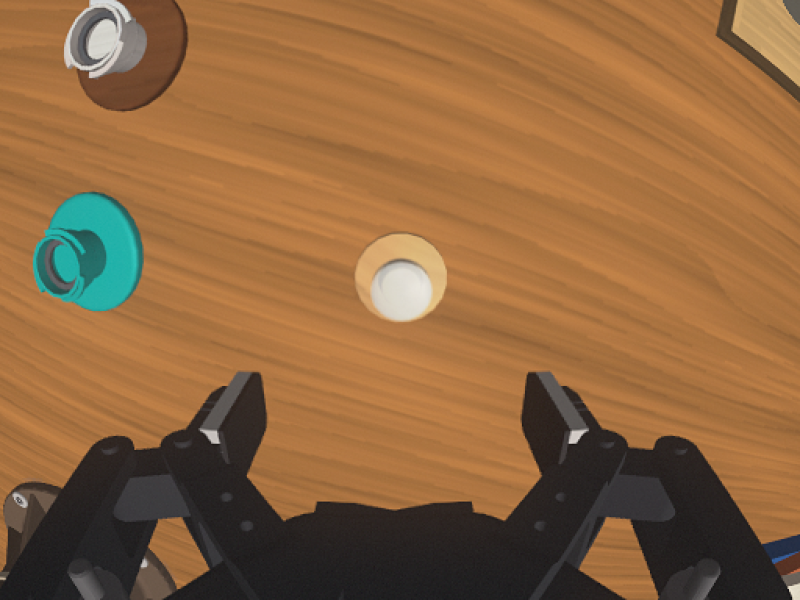

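The lens is a white disc at (401,290) on its rest, whose foot is centred at (401,277). The real cell is at (97,42) and the turquoise one at (68,262).

```bash
python3 - <<'E'
from h import *
s={"tool_pos":np.array([448.02,-234.82,162.15]),"tool_rot":np.array([-3.1406,.0007,.3266])}
im=cv2.imread("pics/w1.png")[225:335,345:460]
hsv=cv2.cvtColor(im,cv2.COLOR_BGR2HSV); m=((hsv[...,1]<60)&(hsv[...,2]>140)).astype(np.uint8)
c=max(cv2.findContours(m,0,2)[0],key=cv2.contourArea);(u,v),r=cv2.minEnclosingCircle(c);u+=345;v+=225;print(u,v,r,cv2.boundingRect(c))
for z in(32,35):print(onz(ray("wrist",np.array([u,v])*.64,s),z))
print("foot",onz(ray("wrist",np.array([401,277.5])*.64,s),5.))
print("cell rim",onz(ray("wrist",np.array([94,38])*.64,s),50.))
p=onz(ray("wrist",np.array([401,277.5])*.64,s),5.)
print(proj("scene",[[*p[:2],35]])/.64,proj("side",[[*p[:2],35]])/.64)
E
```

```text
401.0865249633789 290.0344543457031 30.437028884887695 (27, 36, 60, 59)
[ 445.44926249 -240.80036204   32.        ]
[ 446.27499488 -240.46819786   35.        ]
foot [ 445.94025878 -241.00088863    5.        ]
cell rim [540.90961734 -14.52576094  50.        ]
[[300.14548262 219.88416982]] [[380.98999631 552.46012813]]
```

Scaled: 8 cm / 25 = 0.32, 5 cm / 25 = 0.2.

Call:
arm_command:
  plan:
    - [-0.0152,0.02,0.08,0,0,0,6]
    - [-0.0152,0.02,0.2,0,0,0,6]
    - [-0.0152,0.02,0.32,0,0,0,6]
    - [-0.0152,0.02,0.32,0,0,0,6]
    - [-0.0152,0.02,0.32,0,0,0,6]

```text
time_s: 1.65
tool_pos: [443.7, -243.4, 82.1]
tool_rot: [-3.14, 0.003, 0.32]
contact_force: [0.8, 0.4, -0.0]
grip_width: 59.8
finger_force: 0.0
```

```bash
cat >> h.py <<'E'
def blob(im,box,zs,s,name=None):
    x0,y0,x1,y1=box; im=cv2.resize(im[y0:y1,x0:x1,::-1],None,fx=4,fy=4,interpolation=3)
    if name: cv2.imwrite(name,im)
    hsv=cv2.cvtColor(im,cv2.COLOR_BGR2HSV); m=((hsv[...,1]<60)&(hsv[...,2]>140)).astype(np.uint8)
    c=max(cv2.findContours(m,0,2)[0],key=cv2.contourArea);(u,v),r=cv2.minEnclosingCircle(c);bx=cv2.boundingRect(c)
    uv=np.array([u,v])/4+[x0,y0]; print("uv",uv,"r",r/4,np.array(bx)/4)
    for z in zs: print(z,onz(ray("wrist",uv,s),z).round(2))
E
python3 - <<'E'
from h import *
s=robot.state();print(s["time_s"],s["tool_pos"],s["tool_rot"],s["grip_width"])
im=robot.snapshot("wrist");cv2.imwrite("pics/w2f.png",im[:,:,::-1])
u,v=proj("wrist",[[446,-240.7,36]],s)[0].astype(int);print(u,v)
blob(im,(u-45,v-40,u+45,v+40),(33,35),s,"pics/w2.png")
E
```

```text
1.65 [ 443.71030848 -243.43703734   82.11287398] [-3.13978936e+00  2.92591279e-03  3.20456572e-01] 59.8416565147631
248 211
uv [248.21518326 210.37498856] r 27.74091148376465 [18. 14. 55. 51.]
33 [ 445.71 -240.71   33.  ]
35 [ 446.46 -240.49   35.  ]
```

View pics/w2f.png

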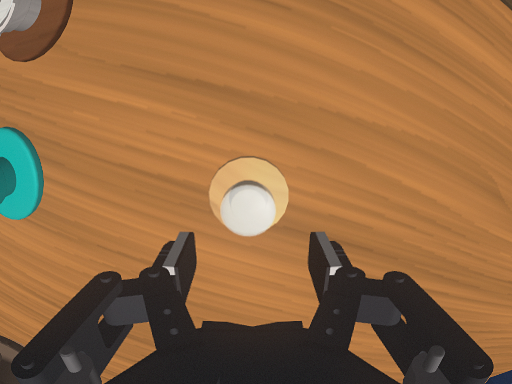

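The lens is at (248,210), between the pads and slightly right of them. Next I descend and grip its upper edge.

Scaled: 4.2 cm / 25 = 0.168, 3 cm / 25 = 0.12.

Call:
arm_command:
  plan:
    - [0.0132,-0.0076,0.06,0,0,0,6]
    - [0.0132,-0.0076,0.12,0,0,0,6]
    - [0.0132,-0.0076,0.168,0,0,0,6]
    - [0.0132,-0.0076,0.168,0,0,0,6]
    - [0.0132,-0.0076,0.168,0,0,0,5]

```text
time_s: 2.12
tool_pos: [448.6, -240.3, 42.1]
tool_rot: [3.14, -0.001, 0.322]
contact_force: [-0.7, -0.3, -0.4]
grip_width: 50.5
finger_force: 0.0
```

Call:
arm_command:
  plan:
    - [0,0,0,0,0,0,4]
    - [0,0,0,0,0,0,3.4]
    - [0,0,0,0,0,0,3.0]
    - [0,0,0,0,0,0,3.0]
    - [0,0,0,0,0,0,3.0]

```text
time_s: 2.53
tool_pos: [449.0, -240.2, 42.7]
tool_rot: [3.139, -0.002, 0.322]
contact_force: [-2.2, 0.8, 14.1]
grip_width: 31.4
finger_force: 58.2
```

```bash
python3 - <<'E'
from h import *
s=robot.state();print(s["time_s"],s["tool_pos"],s["tool_rot"],s["grip_width"],s["finger_force"],s["contact_force"])
im=robot.snapshot("wrist")
cv2.imwrite("pics/w3.png",cv2.resize(im[130:330,120:380,::-1],(780,600),interpolation=3))
E
```

```text
2.5333 [ 448.998238   -240.24609361   42.72849034] [ 3.13946231e+00 -1.86294060e-03  3.22449679e-01] 31.39561598964659 58.22726011276245 [-2.21393264  0.82603138 14.13534773]
```

View pics/w3.png

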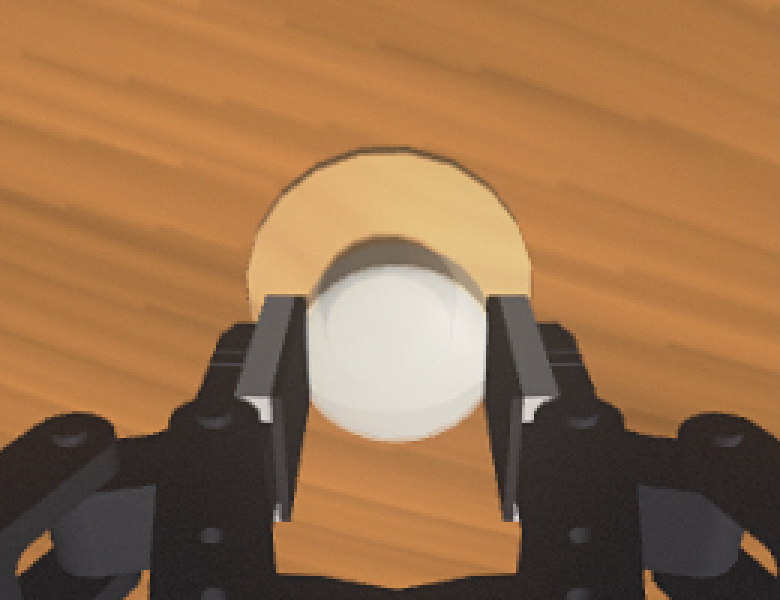

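The fingertips sit on the dome's slope: width is 31.4 mm and the lift force is 14 N. I grip too high, so I reopen, re-centre and go about 5 mm lower.

Call:
arm_command:
  plan:
    - [0,0,0,0,0,0,4.0]
    - [0,0,0,0,0,0,5]
    - [0,0,0,0,0,0,5]

```text
time_s: 2.83
tool_pos: [448.3, -239.8, 41.2]
tool_rot: [3.141, -0.001, 0.323]
contact_force: [-0.7, -0.1, 0.2]
grip_width: 49.9
finger_force: 0.0
```

```bash
python3 - <<'E'
from h import *
s=robot.state();print(s["time_s"],s["tool_pos"],s["tool_rot"],s["grip_width"],s["contact_force"])
im=robot.snapshot("wrist")
for x in [(446.2,-240.6,35),tuple(s["tool_pos"]-[0,0,8])]: print(proj("wrist",[x],s))
blob(im,(210,200,300,285),(33,35),s,"pics/w4.png")
E
```

```text
2.8333 [ 448.31384929 -239.78579934   41.2113636 ] [ 3.14095122e+00 -5.98004774e-04  3.22622108e-01] 49.85444732446197 [-0.72933992 -0.12786044  0.17517117]
[[251.11233772 249.09198881]]
[[250.92160502 243.71449103]]
uv [253.375 248.375] r 33.97842025756836 [10. 18. 67. 60.]
33 [ 445.96 -241.94   33.  ]
35 [ 446.98 -241.59   35.  ]
```

Scaled: 0.45 cm / 25 = 0.018, -0.2 cm / 25 = -0.008.

Call:
arm_command:
  plan:
    - [-0.008,0.0048,0.018,0,0,0,5]
    - [-0.008,0.0048,0.018,0,0,0,5]
    - [-0.008,0.0048,0.018,0,0,0,4]
    - [-0.008,0.0048,0.018,0,0,0,3.3]
    - [-0.008,0.0048,0.018,0,0,0,3.0]

```text
time_s: 3.3
tool_pos: [446.2, -241.4, 36.3]
tool_rot: [-3.141, 0.001, 0.323]
contact_force: [-3.0, 0.3, 4.4]
grip_width: 33.4
finger_force: 59.1
```

Call:
arm_command:
  plan:
    - [0,0,0,0,0,0,3.0]
    - [0,0,0,0,0,0,3.0]

```text
time_s: 3.47
tool_pos: [446.2, -241.4, 36.3]
tool_rot: [-3.141, 0.0, 0.323]
contact_force: [-2.0, -0.0, 5.3]
grip_width: 33.1
finger_force: 59.2
```

```bash
python3 - <<'E'
from h import *
s=robot.state();print(s["time_s"],s["tool_pos"],s["tool_rot"],s["grip_width"],s["finger_force"],s["contact_force"])
im=robot.snapshot("wrist")
blob(im,(210,200,300,285),(33,35),s)
E
```

```text
3.4667 [ 446.23471223 -241.42452349   36.30759579] [-3.14146635e+00  4.72290315e-04  3.22527540e-01] 33.07341528031899 59.20379877090454 [-2.00535475 -0.03518028  5.31371249]
uv [252.375 247.875] r 35.162593841552734 [10. 18. 65. 60.]
33 [ 446.51 -242.12   33.  ]
35 [ 447.53 -241.78   35.  ]
```

Scaled: -1 cm / 25 = -0.04, -0.5 cm / 25 = -0.02.

Call:
arm_command:
  plan:
    - [0,0,-0.02,0,0,0,3.0]
    - [0,0,-0.04,0,0,0,3.0]
    - [0,0,-0.04,0,0,0,3.0]

```text
time_s: 3.77
tool_pos: [447.2, -241.6, 47.1]
tool_rot: [3.141, -0.001, 0.323]
contact_force: [0.2, -1.2, -0.9]
grip_width: 33.2
finger_force: 59.6
```

```bash
python3 - <<'E'
from h import *
s=robot.state();print(s["time_s"],s["tool_pos"],s["tool_rot"],s["grip_width"],s["finger_force"],s["contact_force"])
im=robot.snapshot("wrist")
a=cv2.resize(im[170:290,180:320,::-1],(700,600),interpolation=3)
b=robot.snapshot("side");u,v=proj("side",[s["tool_pos"]])[0].astype(int);print(u,v)
b=cv2.resize(b[v-30:v+30,u-10:u+1][:,:,::-1],(100,600))
cv2.imwrite("pics/w5.png",a)
E
```

```text
3.7667 [ 447.22897533 -241.57332605   47.14823869] [ 3.14058519e+00 -1.22841202e-03  3.22762237e-01] 33.22655230660695 59.563454389572144 [ 0.24522702 -1.2484001  -0.8660082 ]
244 350
```

View pics/w5.png

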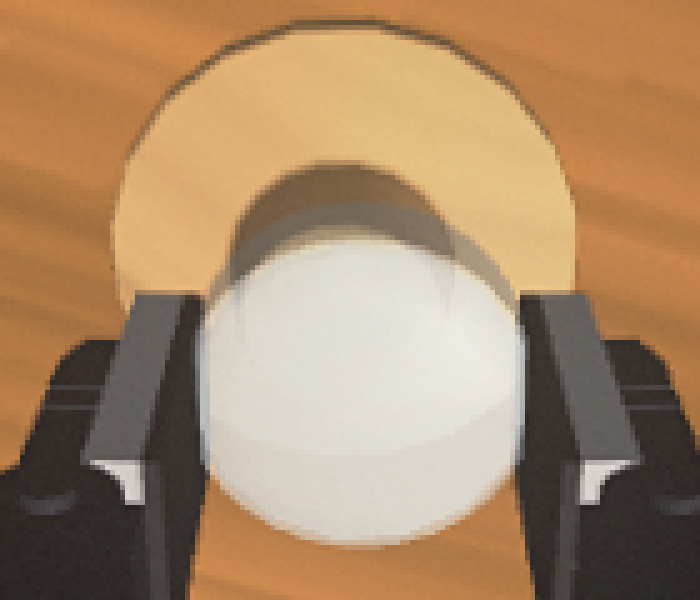

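The lens is lifted and held between the pads, roughly level; its outline spans rows 200–545 of the crop. I compare it with a flat model to get its offset in the tool frame.

```bash
python3 - <<'E'
from h import *
s={"tool_pos":np.array([447.23,-241.57,47.15]),"tool_rot":np.array([3.1406,-.0012,.3228])}
R=Ro.from_euler("xyz",s["tool_rot"]).as_matrix()
t=np.linspace(0,2*np.pi,200)
for tilt in(-.1,0,.1):
  for ox in(-3,0,3):
    Rt=Ro.from_euler("y",tilt).as_matrix(); o=[]
    for r,z in((18,11.3),(18,1.3),(12,0)):
        # heights along tool z relative TCP: bottom +11.3, edge top +1.3
        P=np.c_[r*np.cos(t),r*np.sin(t),0*t+z-6.3]@Rt.T+[ox,0,6.3]
        p=proj("wrist",P@R.T+s["tool_pos"],s); o+=[p[:,1].min(),p[:,1].max(),np.ptp(p[:,0])]
    print(tilt,ox,np.array(o).round(1),"crop",((np.array(o)[[0,3,4]]-170)*5).round())
print(proj("wrist",np.array([[0,0,1.3],[0,0,11.3]])@R.T+s["tool_pos"],s))
E
```

```text
-0.1 -3 [214.8 275.8  66.4 220.5 284.6  70.5 232.9 275.9  47.5] crop [224. 253. 573.]
-0.1 0 [209.5 271.4  66.9 214.9 280.   71.  227.4 271.1  47.9] crop [197. 224. 550.]
-0.1 3 [204.  266.9  67.4 209.1 275.3  71.6 221.8 266.2  48.3] crop [170. 196. 527.]
0 -3 [215.  273.5  66.5 222.8 283.5  70.4 235.  275.8  47.4] crop [225. 264. 568.]
0 0 [209.6 269.1  67.  217.1 279.   71.  229.5 271.   47.8] crop [198. 235. 545.]
0 3 [204.1 264.6  67.5 211.3 274.4  71.6 223.9 266.2  48.2] crop [171. 206. 522.]
0.1 -3 [215.6 270.9  66.6 225.4 282.2  70.3 237.3 275.4  47.3] crop [228. 277. 561.]
0.1 0 [210.2 266.5  67.1 219.6 277.8  70.9 231.8 270.7  47.7] crop [201. 248. 539.]
0.1 3 [204.6 262.1  67.6 213.8 273.2  71.5 226.2 265.9  48.1] crop [173. 219. 516.]
[[250.89910408 249.81611163]
 [250.94719593 240.86239063]]
```

The flat model at zero offset matches (200, 240, 545), so the lens is centred and level, with its underside 11.3 mm below the TCP. Next I move to view the cell.

Scaled: -13.5 cm / 25 = -0.54, -7.3 cm / 25 = -0.292.

Call:
arm_command:
  plan:
    - [0.02,-0.04,-0.12,0,0,0,3]
    - [0.088,-0.16,-0.24,0,0,0,3]
    - [0.16,-0.288,-0.292,0,0,0,3]
    - [0.228,-0.416,-0.292,0,0,0,3]
    - [0.296,-0.54,-0.292,0,0,0,3]

```text
time_s: 4.28
tool_pos: [474.8, -88.2, 120.4]
tool_rot: [3.141, -0.003, 0.322]
contact_force: [0.2, 0.6, -0.7]
grip_width: 33.1
finger_force: 59.8
```

Scaled: -4.9 cm / 25 = -0.196, 2.8 cm / 25 = 0.112.

Call:
arm_command:
  plan:
    - [0.06,-0.104,0,0,0,0,3]
    - [0.112,-0.196,0,0,0,0,3]
    - [0.112,-0.196,0,0,0,0,3]
    - [0.112,-0.196,0,0,0,0,3]

```text
time_s: 4.62
tool_pos: [485.1, -32.8, 119.1]
tool_rot: [-3.141, -0.0, 0.326]
contact_force: [-0.3, -0.7, 0.6]
grip_width: 33.0
finger_force: 59.8
```

```bash
python3 - <<'E'
from h import *
s=robot.state();print(s["time_s"],repr(s["tool_pos"]),repr(s["tool_rot"]),s["grip_width"],s["finger_force"])
im=robot.snapshot("wrist");cv2.imwrite("pics/w6f.png",im[:,:,::-1])
u,v=proj("wrist",[[542,-15,50]],s)[0].astype(int);print(u,v);x0,y0=u-66,max(v-50,0);print(x0,y0)
cv2.imwrite("pics/w6.png",cv2.resize(im[y0:y0+100,x0:x0+133,::-1],(798,600),interpolation=3))
E
```

```text
4.6167 array([485.09614646, -32.81379736, 119.12321695]) array([-3.14126446e+00, -2.49846039e-04,  3.26449315e-01]) 33.03850059628719 59.83746349811554
253 120
187 70
```

View pics/w6.png

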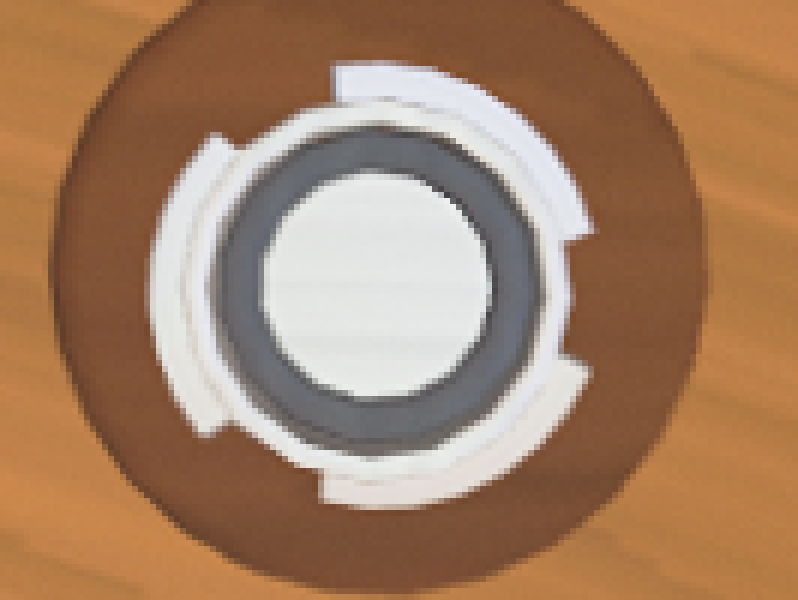

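The cell is seen almost from above: bore centre at crop (380,290), gap centres at −2.5°, 118° and 236.5° (image angle from the right, counter-clockwise).

```bash
python3 - <<'E'
from h import *
s={"tool_pos":np.array([485.1,-32.81,119.12]),"tool_rot":np.array([-3.14126,-.00025,.3264])}
p=onz(ray("wrist",(187+380/6-.4,70+290/6-.4),s),50.);print(p)
R=Ro.from_euler("xyz",s["tool_rot"]).as_matrix();print("tool",R.T@(p-s["tool_pos"]))
for n,uv in(("scene",(396,270)),("side",(370,348))): print(n,proj(n,p)/.64)
E
```

```text
[542.63267088 -12.4407246   50.        ]
tool [61.00892941 -0.82383737 69.13553227]
scene [[394.26688106 268.77851616]]
side [[368.9909032  350.90403468]]
```

Scaled: 6.1 cm / 25 = 0.244, 5.5 cm / 25 = 0.22.

Call:
arm_command:
  plan:
    - [0.12,-0.004,0.06,0,0,0,3]
    - [0.244,-0.0064,0.14,0,0,0,3]
    - [0.244,-0.0064,0.22,0,0,0,3]
    - [0.244,-0.0064,0.22,0,0,0,3]
    - [0.244,-0.0064,0.22,0,0,0,3]

```text
time_s: 5.08
tool_pos: [541.1, -15.3, 63.3]
tool_rot: [-3.141, 0.003, 0.321]
contact_force: [-1.1, -0.6, -0.1]
grip_width: 33.1
finger_force: 60.4
```

```bash
python3 - <<'E'
from h import *
s=robot.state();print(s["time_s"],repr(s["tool_pos"]),repr(s["tool_rot"]),s["grip_width"],s["contact_force"])
R=Ro.from_euler("xyz",s["tool_rot"]).as_matrix()
im=robot.snapshot("wrist")
a=cv2.resize(im[170:290,180:320,::-1],(700,600),interpolation=3)
cv2.imwrite("pics/w7.png",a)
t=np.linspace(0,2*np.pi,200)
for nm,r,z in(("lensbot",18,11.3),("lenstop",18,1.3)):
    p=proj("wrist",np.c_[r*np.cos(t),r*np.sin(t),0*t+z]@R.T+s["tool_pos"],s); print(nm,((p.min(0)-[180,170])*5).round(),((p.max(0)-[180,170])*5).round())
c=np.array([542.6,-12.4])
for nm,r,z in(("rim out",22,50),("foot",45,12)):
    p=proj("wrist",np.c_[c[0]+r*np.cos(t),c[1]+r*np.sin(t),0*t+z],s); print(nm,((p.min(0)-[180,170])*5).round(),((p.max(0)-[180,170])*5).round())
E
```

```text
5.0833 array([541.06727376, -15.33137065,  63.31860236]) array([-3.14143673,  0.00326756,  0.32082205]) 33.102550573955654 [-1.10024665 -0.58847103 -0.13417963]
lensbot [187. 198.] [522. 495.]
lenstop [177. 235.] [532. 545.]
rim out [131. 133.] [537. 497.]
foot [   2. -143.] [676. 489.]
```

View pics/w7.png

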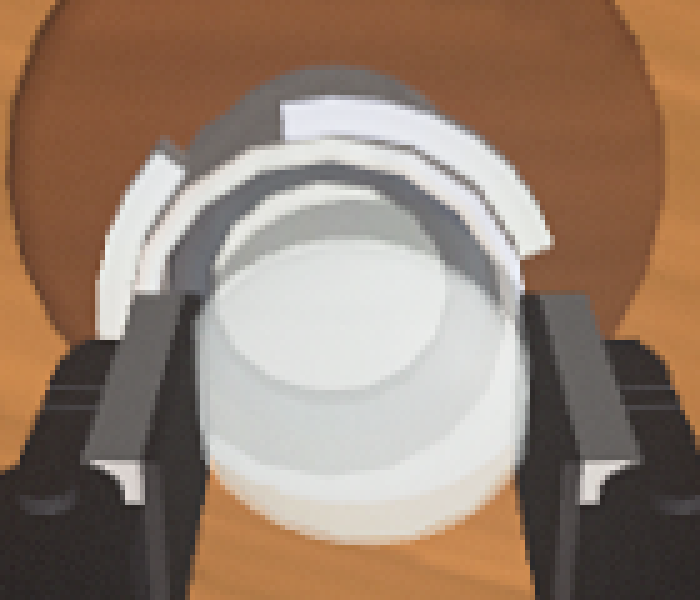

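The rim centre shows at column 328 and the lens centre at 362, so the tool must shift about −3.3 mm in y and +1.9 mm in x. The arm had not yet settled when I measured.

Scaled: -0.32 cm / 25 = -0.0128, 0.19 cm / 25 = 0.0076.

Call:
arm_command:
  plan:
    - [0.0076,-0.0128,0,0,0,0,3]
    - [0.0076,-0.0128,0,0,0,0,3]
    - [0.0076,-0.0128,0,0,0,0,3]
    - [0.0076,-0.0128,0,0,0,0,3]

```text
time_s: 5.47
tool_pos: [543.1, -10.2, 64.9]
tool_rot: [3.141, -0.001, 0.323]
contact_force: [-0.3, 0.5, 0.2]
grip_width: 33.1
finger_force: 60.4
```

```bash
python3 - <<'E'
from h import *
s=robot.state();print(s["time_s"],s["tool_pos"],s["tool_rot"])
im=robot.snapshot("wrist");cv2.imwrite("pics/w8.png",im[:,:,::-1])
s=robot.state();print(s["tool_pos"],s["tool_rot"])
g=cv2.resize(im,None,fx=5,fy=5,interpolation=3)[850:1450,900:1600].astype(int)
# rim: bright low-saturation vs brown; scan rows
for v in(230,260,285):
    r=g[v]; sat=r.max(1)-r.min(1); br=r.sum(1)/3
    print(v,[(u,int(br[u]),int(sat[u])) for u in list(range(80,240,8))+list(range(460,580,8))])
u=350
for u in(250,330): print(u,[(v,int(g[v,u].mean()),int(np.ptp(g[v,u]))) for v in range(60,260,8)])
E
```

```text
5.4667 [543.08521653 -10.22640571  64.87874813] [ 3.14115055e+00 -7.95992988e-04  3.22567400e-01]
[543.06502575 -10.20809545  64.72816528] [ 3.14122414e+00 -6.20472422e-04  3.22540833e-01]
230 [(80, 90, 78), (88, 90, 77), (96, 90, 78), (104, 90, 77), (112, 91, 75), (120, 91, 76), (128, 91, 75), (136, 91, 76), (144, 93, 75), (152, 89, 78), (160, 180, 7), (168, 234, 4), (176, 227, 1), (184, 229, 2), (192, 232, 1), (200, 189, 1), (208, 115, 6), (216, 216, 15), (224, 226, 9), (232, 228, 3), (460, 121, 2), (468, 116, 4), (476, 109, 12), (484, 96, 12), (492, 198, 12), (500, 228, 5), (508, 228, 2), (516, 233, 10), (524, 177, 5), (532, 215, 5), (540, 231, 3), (548, 230, 2), (556, 227, 3), (564, 227, 4), (572, 214, 12)]
260 [(80, 88, 72), (88, 88, 73), (96, 88, 74), (104, 88, 73), (112, 88, 72), (120, 88, 73), (128, 88, 72), (136, 87, 72), (144, 83, 74), (152, 233, 4), (160, 228, 2), (168, 228, 3), (176, 231, 2), (184, 217, 1), (192, 167, 15), (200, 228, 9), (208, 229, 5), (216, 220, 3), (224, 149, 2), (232, 104, 3), (460, 182, 5), (468, 133, 2), (476, 124, 1), (484, 126, 1), (492, 128, 3), (
[... 746 characters left out ...]
 (92, 91, 74), (100, 92, 75), (108, 93, 73), (116, 92, 75), (124, 91, 76), (132, 95, 77), (140, 99, 49), (148, 105, 14), (156, 104, 8), (164, 105, 11), (172, 109, 10), (180, 107, 10), (188, 104, 8), (196, 126, 10), (204, 194, 14), (212, 223, 5), (220, 218, 3), (228, 160, 2), (236, 106, 1), (244, 109, 0), (252, 108, 1)]
330 [(60, 95, 78), (68, 93, 75), (76, 91, 74), (84, 91, 74), (92, 100, 48), (100, 107, 10), (108, 109, 9), (116, 108, 10), (124, 104, 9), (132, 210, 14), (140, 233, 9), (148, 234, 9), (156, 238, 9), (164, 225, 11), (172, 217, 5), (180, 229, 3), (188, 224, 4), (196, 107, 6), (204, 110, 4), (212, 136, 0), (220, 168, 1), (228, 165, 4), (236, 182, 3), (244, 211, 4), (252, 221, 3)]
```

```bash
python3 - <<'E'
from h import *
s={"tool_pos":np.array([543.07,-10.21,64.8]),"tool_rot":np.array([3.1412,-.0007,.3225])}
R=Ro.from_euler("xyz",s["tool_rot"]).as_matrix()
pts=np.array([(489,230),(513,260),(529,285),(222,260),(206,285),(250,229),(330,192)])/5+[180,170]-.4
for rim in(50,51):
    q=np.array([R.T@(onz(ray("wrist",p,s),rim)-s["tool_pos"]) for p in pts])[:,:2]
    f=least_squares(lambda c:np.hypot(*(q-c[:2]).T)-19,[0,0]);print(rim,f.x,f.fun.round(2))
E
```

```text
50 [-0.95873889  1.19302114] [ 0.14 -0.13  0.04 -0.07  0.1   0.   -0.05]
51 [-0.64140945  1.1843298 ] [ 0.15 -0.15 -0.01 -0.09  0.04  0.01 -0.  ]
```

Scaled: 0.4 cm / 25 = 0.016, 0.15 cm / 25 = 0.006.

Call:
arm_command:
  plan:
    - [-0.0036,0.0016,0,0,0,0,3]
    - [-0.0036,0.0016,0.006,0,0,0,3]
    - [-0.0036,0.0016,0.012,0,0,0,3]
    - [-0.0036,0.0016,0.016,0,0,0,3]
    - [-0.0036,0.0016,0.016,0,0,0,3]

```text
time_s: 5.93
tool_pos: [542.3, -10.8, 60.5]
tool_rot: [3.141, 0.0, 0.323]
contact_force: [-3.0, -0.2, 7.7]
grip_width: 33.2
finger_force: 64.6
```

```bash
python3 - <<'E'
from h import *
s=robot.state();print(s["time_s"],s["tool_pos"],s["tool_rot"],s["contact_force"],s["wrist_torque"])
E
```

```text
5.9333 [542.289671   -10.77152491  60.5306712 ] [3.14138075e+00 9.91742327e-05 3.22645386e-01] [-2.9556039  -0.23506356  7.68410499] [-0.0883897   0.48260591 -0.01390591]
```

Scaled: -0.05 cm / 25 = -0.002.

Call:
arm_command:
  plan:
    - [-0.002,0,0,0,0,0,3]
    - [-0.002,0,0,0,0,0,3]
    - [-0.002,0,0.002,0,0,0,3]

```text
time_s: 6.18
tool_pos: [542.3, -10.8, 60.4]
tool_rot: [3.141, -0.001, 0.323]
contact_force: [-5.7, -0.8, 18.7]
grip_width: 33.4
finger_force: 70.8
```

```bash
python3 - <<'E'
from h import *
s=robot.state();print(s["time_s"],s["tool_pos"],s["contact_force"],s["wrist_torque"])
im=robot.snapshot("wrist");cv2.imwrite("pics/w9.png",im[:,:,::-1])
R=Ro.from_euler("xyz",s["tool_rot"]).as_matrix()
g=cv2.resize(im,None,fx=5,fy=5,interpolation=3)[850:1450,900:1600].astype(int).mean(2)
for v in(230,260,285): print(v,g[v,180:250:4].astype(int),g[v,480:560:4].astype(int))
for u in(250,300,330,360): print(u,g[140:250:5,u].astype(int))
t=np.linspace(0,2*np.pi,400);z=(s["tool_pos"][2]-50)
for ox,oy in((0,.8),(-1,.8)):
    p=(proj("wrist",np.c_[ox+19*np.cos(t),oy+19*np.sin(t),0*t+z]@R.T+s["tool_pos"],s)-[180,170])*5
    a=p[np.argsort(p[:,1])][:];print(ox,[ (u,p[(abs(p[:,0]-u)<4)&(p[:,1]<330)][:,1].mean().round()) for u in(250,300,330,360)],[(v,p[(abs(p[:,1]-v)<6)][:,0].min().round(),p[(abs(p[:,1]-v)<6)][:,0].max().round()) for v in(260,285)])
E
```

```text
6.1833 [542.29742257 -10.77709934  60.41193591] [-5.72450036 -0.7831428  18.67148808] [-0.052716    0.98192682  0.01918935]
230 [231 231 232 234 228 169 169 112 173 220 226 226 226 225 228 218 218 196] [201 201 226 227 228 230 230 232 232 224 123 123 214 234 232 231 231 228
 227 227]
260 [168 168 122 187 224 226 226 228 232 220 152 152 100 104 106 105 105 112] [126 126 129 130 129 118 118 134 194 224 225 225 229 233 215 131 131 212
 233 231]
285 [233 233 236 239 230 161 161  85  97 116 153 153 177 182 187 190 190 192] [128 128 122 127 130 133 133 134 136 126  97  97 186 230 233 237 237 239
 231 176]
250 [104 110 103 104 106 107 108 108 108 105 103 101 163 222 226 226 230 223
 163 101 109 110]
300 [108 107 105 108 108 107 106 137 202 226 226 224 181 103 108 110 110 123
 151 165 183 216]
330 [234 231 232 234 235 232 208 205 231 230 232 208 105 112 111 124 154 168
 165 182 212 220]
360 [230 231 232 234 231 209 208 231 229 231 207 109 109 110 124 156 170 166
 165 182 217 223]
0 [(250, np.float64(227.0)), (300, np.float64(202.0)), (330, np.float64(195.0)), (360, np.float64(192.0))] [(260, np.float64(213.0), np.float64(512.0)), (285, np.float64(198.0), np.float64(526.0))]
-1 [(250, np.float64(236.0)), (300, np.float64(211.0)), (330, np.float64(204.0)), (360, np.float64(201.0))] [(260, np.float64(220.0), np.float64(505.0)), (285, np.float64(202.0), np.float64(522.0))]
```

```bash
python3 - <<'E'
from h import *
s=robot.state();R=Ro.from_euler("xyz",s["tool_rot"]).as_matrix()
for z in(-20,-10,0,5,8,11,14):
    print(z,[((proj("wrist",np.array([[11,y,z]])@R.T+s["tool_pos"],s)-[180,170])*5).round()[0].tolist() for y in(-25,-18,18,25)])
E
```

```text
-20 [[64.0, 402.0], [144.0, 404.0], [564.0, 405.0], [644.0, 403.0]]
-10 [[83.0, 350.0], [158.0, 352.0], [551.0, 352.0], [626.0, 351.0]]
0 [[100.0, 304.0], [170.0, 305.0], [539.0, 306.0], [609.0, 305.0]]
5 [[108.0, 284.0], [176.0, 284.0], [533.0, 285.0], [601.0, 284.0]]
8 [[112.0, 272.0], [179.0, 272.0], [530.0, 273.0], [597.0, 272.0]]
11 [[117.0, 260.0], [183.0, 261.0], [527.0, 261.0], [593.0, 260.0]]
14 [[121.0, 249.0], [186.0, 250.0], [524.0, 250.0], [589.0, 249.0]]
```

The contact at TCP z 60.5 fits the fingertips standing on the rim: tip about 10.4 mm ahead of the TCP, so I grip nearly the whole edge of the lens. I take the lens back to its rest and regrip it higher.

Scaled: 10 cm / 25 = 0.4, -8.7 cm / 25 = -0.348.

Call:
arm_command:
  plan:
    - [0,0,-0.08,0,0,0,3]
    - [-0.06,0.072,-0.2,0,0,0,3]
    - [-0.156,0.18,-0.24,0,0,0,3]
    - [-0.252,0.288,-0.24,0,0,0,3]
    - [-0.348,0.4,-0.24,0,0,0,3]

```text
time_s: 6.65
tool_pos: [491.0, -134.2, 120.5]
tool_rot: [3.141, -0.002, 0.324]
contact_force: [-0.1, -1.2, -0.3]
grip_width: 33.1
finger_force: 60.5
```

Scaled: 8.85 cm / 25 = 0.354, 8 cm / 25 = 0.32.

Call:
arm_command:
  plan:
    - [-0.096,0.112,0,0,0,0,3]
    - [-0.192,0.22,0.06,0,0,0,3]
    - [-0.28,0.32,0.16,0,0,0,3]
    - [-0.308,0.354,0.22,0,0,0,3]
    - [-0.308,0.354,0.22,0,0,0,3]

```text
time_s: 7.07
tool_pos: [442.2, -244.7, 61.8]
tool_rot: [-3.14, 0.005, 0.317]
contact_force: [1.1, 0.3, -0.0]
grip_width: 32.8
finger_force: 60.5
```

Call:
arm_command:
  plan:
    - [0,0,0,0,0,0,3]
    - [0,0,0,0,0,0,3]
    - [0,0,0,0,0,0,3]

```text
time_s: 7.32
tool_pos: [447.5, -240.4, 65.5]
tool_rot: [3.141, -0.002, 0.325]
contact_force: [-0.3, -0.7, -0.3]
grip_width: 32.9
finger_force: 60.5
```

```bash
cat >> h.py <<'E'
def st():
    s=robot.state();print("t",s["time_s"],"pos",s["tool_pos"].round(2),"rot",s["tool_rot"].round(4),"F",s["contact_force"].round(1),"M",s["wrist_torque"].round(3),"w",round(s["grip_width"],1),round(s["finger_force"]),"v",abs(s["joint_vel"]).max().round(3),"q7",s["qpos"][6].round(2));return s
def to(x,y,z=None):
    s=st();d=np.array([x,y,s["tool_pos"][2] if z is None else z])-s["tool_pos"];R=Ro.from_euler("xyz",[np.pi,0,s["tool_rot"][2]]).as_matrix();print("tool shift mm",(R.T@d).round(2))
E
python3 -c "
from h import *
to(446.6,-241.5,36.3)"
```

```text
t 7.3167 pos [ 447.47 -240.39   65.5 ] rot [ 3.1411e+00 -1.6000e-03  3.2500e-01] F [-0.3 -0.7 -0.3] M [-0.009  0.023  0.06 ] w 32.9 60 v 0.005 q7 -0.96
tool shift mm [-1.18  0.78 29.2 ]
```

Scaled: 2.85 cm / 25 = 0.114, 2.8 cm / 25 = 0.112.

Call:
arm_command:
  plan:
    - [-0.004,0.0028,0.06,0,0,0,3]
    - [-0.004,0.0028,0.096,0,0,0,3]
    - [-0.004,0.0028,0.112,0,0,0,3]
    - [-0.004,0.0028,0.112,0,0,0,3]
    - [-0.004,0.0028,0.114,0,0,0,3]

```text
time_s: 7.73
tool_pos: [445.7, -242.2, 36.4]
tool_rot: [-3.141, -0.0, 0.324]
contact_force: [-0.5, -0.2, -0.2]
grip_width: 32.8
finger_force: 60.5
```

```bash
python3 -c "
from h import *
to(446.6,-241.5,36.3)"
```

```text
t 7.7333 pos [ 445.67 -242.17   36.36] rot [-3.1415 -0.      0.3236] F [-0.5 -0.2 -0.2] M [0.036 0.014 0.012] w 32.8 61 v 0.014 q7 -0.96
tool shift mm [ 1.09 -0.34  0.06]
```

Scaled: 0.08 cm / 25 = 0.0032, 0.07 cm / 25 = 0.0028.

Call:
arm_command:
  plan:
    - [0.0032,-0.0012,0.0012,0,0,0,3]
    - [0.0032,-0.0012,0.002,0,0,0,3]
    - [0.0032,-0.0012,0.0028,0,0,0,3]

```text
time_s: 7.98
tool_pos: [446.4, -242.0, 35.8]
tool_rot: [3.141, -0.001, 0.323]
contact_force: [-0.4, 1.1, 2.5]
grip_width: 32.7
finger_force: 60.6
```

```bash
python3 -c "
from h import *
to(446.6,-241.5,36.3)"
```

```text
t 7.9833 pos [ 446.44 -242.02   35.85] rot [ 3.1412e+00 -7.0000e-04  3.2280e-01] F [-0.4  1.1  2.5] M [ 0.19  -0.052 -0.054] w 32.7 61 v 0.006 q7 -0.97
tool shift mm [ 0.32 -0.44 -0.45]
```

Call:
arm_command:
  plan:
    - [0,0,-0.0008,0,0,0,3.6]
    - [0,0,-0.002,0,0,0,4.4]
    - [0,0,-0.02,0,0,0,4.6]
    - [0,0,-0.02,0,0,0,4.6]
    - [0,0,-0.02,0,0,0,4.6]

```text
time_s: 8.4
tool_pos: [446.2, -242.2, 40.8]
tool_rot: [3.141, -0.0, 0.323]
contact_force: [-0.3, -0.4, -0.1]
grip_width: 46.0
finger_force: 0.0
```

Call:
arm_command:
  plan:
    - [0,0,0,0,0,0,4.2]
    - [0,0,0,0,0,0,3.8]
    - [0,0,0,0,0,0,3.2]
    - [0,0,0,0,0,0,3.0]
    - [0,0,0,0,0,0,3.0]

```text
time_s: 8.82
tool_pos: [446.0, -242.1, 40.9]
tool_rot: [3.141, -0.0, 0.323]
contact_force: [-2.0, 1.0, 8.6]
grip_width: 32.7
finger_force: 58.7
```

```bash
python3 -c "
from h import *
st()"
```

```text
t 8.8167 pos [ 446.02 -242.06   40.91] rot [ 3.1414 -0.      0.3227] F [-2.   1.   8.6] M [0.244 0.475 0.041] w 32.7 59 v 0.002 q7 -0.96
```

Scaled: -10 cm / 25 = -0.4, 8.7 cm / 25 = 0.348.

Call:
arm_command:
  plan:
    - [0,0,-0.08,0,0,0,3]
    - [0.06,-0.072,-0.16,0,0,0,3]
    - [0.156,-0.18,-0.2,0,0,0,3]
    - [0.252,-0.288,-0.2,0,0,0,3]
    - [0.348,-0.4,-0.2,0,0,0,3]

```text
time_s: 9.23
tool_pos: [497.7, -118.8, 91.3]
tool_rot: [3.141, -0.002, 0.321]
contact_force: [1.3, -0.5, -1.2]
grip_width: 32.1
finger_force: 59.5
```

Scaled: -8.8 cm / 25 = -0.352, -7.6 cm / 25 = -0.304.

Call:
arm_command:
  plan:
    - [0.096,-0.112,0,0,0,0,3]
    - [0.192,-0.22,0,0,0,0,3]
    - [0.264,-0.304,0,0,0,0,3]
    - [0.304,-0.352,0.02,0,0,0,3]
    - [0.304,-0.352,0.04,0,0,0,3]

```text
time_s: 9.65
tool_pos: [542.5, -6.9, 80.5]
tool_rot: [-3.14, -0.003, 0.329]
contact_force: [-1.4, -0.3, -0.2]
grip_width: 32.3
finger_force: 59.5
```

Scaled: 0.8 cm / 25 = 0.032, 0.6 cm / 25 = 0.024.

Call:
arm_command:
  plan:
    - [0,0,0.024,0,0,0,3]
    - [0,0,0.032,0,0,0,3]
    - [0,0,0.032,0,0,0,3]
    - [0,0,0.032,0,0,0,3]

```text
time_s: 9.98
tool_pos: [540.4, -13.5, 72.2]
tool_rot: [3.141, 0.001, 0.321]
contact_force: [0.5, 0.1, -0.2]
grip_width: 31.9
finger_force: 59.5
```

```bash
python3 - <<'E'
from h import *
to(541.75,-11.4,68.5)
s=robot.state();im=robot.snapshot("wrist");cv2.imwrite("pics/w10.png",im[:,:,::-1])
R=Ro.from_euler("xyz",s["tool_rot"]).as_matrix()
g=cv2.resize(im,None,fx=5,fy=5,interpolation=3)[850:1450,900:1600].astype(int)
gm=g.mean(2)
for v in(230,260,285,320,360): print(v,gm[v,160:260:5].astype(int),gm[v,470:570:5].astype(int))
for u in(250,330,360): print(u,gm[120:270:5,u].astype(int))
print("bottom",[(v,int(gm[v,362]),int(np.ptp(g[v,362]))) for v in range(500,600,6)])
t=np.linspace(0,2*np.pi,400)
for nm,r,z in(("lensbot",18,15.9),("lenstop",18,5.9)):
    p=proj("wrist",np.c_[r*np.cos(t),r*np.sin(t),0*t+z]@R.T+s["tool_pos"],s); print(nm,((p.min(0)-[180,170])*5).round(),((p.max(0)-[180,170])*5).round())
E
```

```text
t 9.9833 pos [540.44 -13.51  72.23] rot [3.1413e+00 1.1000e-03 3.2070e-01] F [ 0.5  0.1 -0.2] M [-0.002  0.027 -0.062] w 31.9 60 v 0.007 q7 -1.43
tool shift mm [ 1.9  -1.59  3.73]
230 [217 199 225 230 234 221 143  94 106 108 108 111 113 111 106 120 155 165
 161 161] [118 120 123 124 117  88 121 212 227 230 235 216  85  86  90  91  92  93
  91  92]
260 [184 226 229 235 220 146 121  96 107 108 108 106 112 148 170 205 219 218
 220 222] [215 214 211 191 173 135 113 109 216 227 230 237 213  85  93  93  93  96
  94  94]
285 [233 236 240 229 157 149 136 105 103 132 171 189 193 200 201 199 212 221
 223 224] [222 221 219 218 217 213 207 184 154 182 237 240 242 138  92  94  95  95
  96  95]
320 [ 99 100 100  98  80  52  51  49  76 150 201 202 201 204 206 208 209 208
 207 204] [230 230 228 224 224 221 220 231 225 111  47  55  55  56  80 103 101 101
  99  99]
360 [101 100  56  53  54  53  54  52  65 137 202 210 210 210 212 211 212 211
 209 210] [221 222 222 223 233 235 235 236 214  98  49  54  54  54  53  59  85 101
 101  98]
250 [103 101 123 190 228 226 229 224 171 104 109 112 115 112 108 123 180 203
 174 162 166 163 161 177 215 226 220 217 220 222]
330 [229 230 216 135 107 107 128 199 234 230 223 187 162 166 167 165 165 182
 215 223 223 226 227 228 229 229 230 230 230 230]
360 [232 231 214 120 107 109 102 175 236 232 217 162 164 166 165 166 164 201
 231 223 225 227 228 229 230 230 231 231 231 233]
bottom [(500, 210, 24), (506, 197, 39), (512, 156, 75), (518, 123, 107), (524, 127, 107), (530, 131, 109), (536, 128, 108), (542, 128, 106), (548, 126, 106), (554, 127, 107), (560, 130, 110), (566, 129, 111), (572, 130, 110), (578, 128, 107), (584, 125, 107), (590, 119, 103), (596, 128, 108)]
lensbot [192. 182.] [518. 474.]
lenstop [182. 218.] [527. 522.]
```

```bash
python3 - <<'E'
from h import *
s={"tool_pos":np.array([540.44,-13.51,72.23]),"tool_rot":np.array([3.1413,.0011,.3207])}
R=Ro.from_euler("xyz",s["tool_rot"]).as_matrix()
pts=np.array([(189,230),(502,230),(182,260),(508,260),(330,133),(360,132),(250,162)])/5+[180,170]-.4
q=np.array([R.T@(onz(ray("wrist",p,s),50.)-s["tool_pos"]) for p in pts])[:,:2]
f=least_squares(lambda c:np.hypot(*(q-c[:2]).T)-19,[0,0],loss="soft_l1",f_scale=.2);print(f.x,(np.hypot(*(q-f.x).T)-19).round(2),q.round(2))
E
```

```text
[ 2.6625752  -1.26059939] [ 0.06  0.02 -0.14 -0.32  0.03  0.15 -0.22] [[ 10.14 -18.79]
 [ 10.18  16.21]
 [  6.46 -19.74]
 [  6.52  17.02]
 [ 21.62  -2.93]
 [ 21.74   0.34]
 [ 18.25 -11.73]]
```

Scaled: 0.4 cm / 25 = 0.016, 0.35 cm / 25 = 0.014.

Call:
arm_command:
  plan:
    - [0.0072,-0.0072,0.008,0,0,0,3]
    - [0.0072,-0.0072,0.014,0,0,0,3]
    - [0.0072,-0.0072,0.016,0,0,0,3]
    - [0.0072,-0.0072,0.016,0,0,0,3]
    - [0.0072,-0.0072,0.016,0,0,0,3]

```text
time_s: 10.45
tool_pos: [542.1, -9.9, 68.5]
tool_rot: [3.142, 0.0, 0.323]
contact_force: [-0.1, -0.5, -1.1]
grip_width: 31.9
finger_force: 59.5
```

```bash
python3 - <<'E'
from h import *
to(541.7,-11.4)
s=robot.state();im=robot.snapshot("wrist");cv2.imwrite("pics/w11.png",im[:,:,::-1])
g=cv2.resize(im,None,fx=5,fy=5,interpolation=3)[850:1450,900:1600].astype(int).mean(2)
for v in(230,260,285): print(v,g[v,160:260:5].astype(int),g[v,470:570:5].astype(int))
for u in(250,330,360): print(u,g[120:270:5,u].astype(int))
R=Ro.from_euler("xyz",s["tool_rot"]).as_matrix()
t=np.linspace(0,2*np.pi,2000);z=s["tool_pos"][2]-50
for ox,oy in((.9,.6),(1.9,.6)):
    p=(proj("wrist",np.c_[ox+19*np.cos(t),oy+19*np.sin(t),0*t+z]@R.T+s["tool_pos"],s)-[180,170])*5
    print(ox,[ (u,p[(abs(p[:,0]-u)<4)&(p[:,1]<330)][:,1].mean().round()) for u in(250,330,360)],[(v,p[(abs(p[:,1]-v)<3)][:,0].min().round(),p[(abs(p[:,1]-v)<3)][:,0].max().round()) for v in(230,260,285)])
E
```

```text
t 10.45 pos [542.08  -9.86  68.46] rot [3.1415e+00 1.0000e-04 3.2270e-01] F [-0.1 -0.5 -1.1] M [-0.018  0.031  0.003] w 31.9 60 v 0.002 q7 -1.43
tool shift mm [-0.85  1.34  0.  ]
230 [172 230 229 228 229 232 233 214 133 156 218 227 229 223 189 136 109 107
 106 105] [114 117 119 121 116 115 112 139 197 223 225 230 234 188 153 215 233 230
 228 226]
260 [228 226 229 230 231 216 201 226 231 233 198 108  99 144 179 187 191 196
 199 202] [231 232 200 186 170 133 124 127 122 117  96 121 193 228 230 233 233 181
 110  97]
285 [235 236 236 237 222 196 235 236 210 174 187 189 191 200 204 204 204 206
 204 208] [235 235 233 213 215 215 212 196 148 128 116 102 100 153 235 235 241 238
 131  92]
250 [ 96  96 101 107 103 104 106 109 108 109 105 102 123 187 224 224 226 220
 169 114 104 107 106 120 156 182 191 195 199 202]
330 [215 191 195 184 161 148 178 231 226 229 206 110 110 111 114 142 167 181
 214 221 222 226 228 228 228 229 230 230 230 231]
360 [230 232 234 234 222 204 230 229 231 214 124 109 109 128 160 168 165 203
 230 221 224 228 229 229 229 231 232 232 232 232]
0.9 [(250, np.float64(194.0)), (330, np.float64(160.0)), (360, np.float64(157.0))] [(230, np.float64(214.0), np.float64(507.0)), (260, np.float64(199.0), np.float64(522.0)), (285, np.float64(192.0), np.float64(529.0))]
1.9 [(250, np.float64(185.0)), (330, np.float64(151.0)), (360, np.float64(149.0))] [(230, np.float64(208.0), np.float64(512.0)), (260, np.float64(196.0), np.float64(525.0)), (285, np.float64(191.0), np.float64(530.0))]
```

Scaled: 0.3 cm / 25 = 0.012, 0.2 cm / 25 = 0.008.

Call:
arm_command:
  plan:
    - [-0.0044,0.0044,0,0,0,0,3]
    - [-0.0044,0.0044,0.004,0,0,0,3]
    - [-0.0044,0.0044,0.008,0,0,0,3]
    - [-0.0044,0.0044,0.012,0,0,0,3]
    - [-0.0044,0.0044,0.012,0,0,0,3]

```text
time_s: 10.92
tool_pos: [541.3, -11.2, 65.2]
tool_rot: [-3.142, 0.0, 0.323]
contact_force: [-0.0, 0.4, -0.0]
grip_width: 32.2
finger_force: 59.5
```

```bash
python3 -c "
from h import *
to(541.7,-11.4)"
```

```text
t 10.9167 pos [541.28 -11.2   65.24] rot [-3.1415e+00  3.0000e-04  3.2270e-01] F [-0.   0.4 -0. ] M [-0.031 -0.008  0.029] w 32.2 60 v 0.004 q7 -1.43
tool shift mm [0.34 0.32 0.  ]
```

Scaled: 0.25 cm / 25 = 0.01, 0.2 cm / 25 = 0.008.

Call:
arm_command:
  plan:
    - [0,0,0.004,0,0,0,3]
    - [0,0,0.008,0,0,0,3]
    - [0,0,0.01,0,0,0,3]
    - [0,0,0.01,0,0,0,3]

```text
time_s: 11.25
tool_pos: [541.3, -11.2, 62.8]
tool_rot: [-3.142, 0.0, 0.323]
contact_force: [0.2, 0.2, -0.3]
grip_width: 32.1
finger_force: 59.5
```

```bash
python3 -c "
from h import *
to(541.7,-11.4)"
```

```text
t 11.25 pos [541.33 -11.2   62.8 ] rot [-3.1416e+00  3.0000e-04  3.2280e-01] F [ 0.2  0.2 -0.3] M [ 0.011  0.    -0.039] w 32.1 60 v 0.005 q7 -1.43
tool shift mm [0.29 0.31 0.  ]
```

Free in the bore (underside about 3 mm below the rim). I lower it until the tips touch the rim or the lens touches the seat.

Call:
arm_command:
  plan:
    - [0,0,0.004,0,0,0,3]
    - [0,0,0.006,0,0,0,3]
    - [0,0,0.0072,0,0,0,3]
    - [0,0,0.008,0,0,0,3]
    - [0,0,0.008,0,0,0,3]

```text
time_s: 11.67
tool_pos: [541.4, -11.2, 60.9]
tool_rot: [3.142, 0.0, 0.323]
contact_force: [0.7, 0.3, 0.5]
grip_width: 32.4
finger_force: 59.5
```

```bash
python3 -c "
from h import *
to(541.7,-11.4)"
```

```text
t 11.6667 pos [541.42 -11.24  60.95] rot [3.1415 0.     0.3227] F [0.7 0.3 0.5] M [ 0.018 -0.055  0.003] w 32.4 60 v 0.003 q7 -1.43
tool shift mm [0.21 0.24 0.  ]
```

Scaled: -1 cm / 25 = -0.04, -0.3 cm / 25 = -0.012.

Call:
arm_command:
  plan:
    - [0,0,0.0012,0,0,0,3.4]
    - [0,0,0.0012,0,0,0,3.7]
    - [0,0,0,0,0,0,4.2]
    - [0,0,-0.012,0,0,0,5]
    - [0,0,-0.04,0,0,0,6]

```text
time_s: 12.08
tool_pos: [540.9, -11.2, 70.7]
tool_rot: [-3.141, 0.001, 0.323]
contact_force: [-0.0, -0.5, 0.9]
grip_width: 59.4
finger_force: 0.0
```

Scaled: -6 cm / 25 = -0.24, -5 cm / 25 = -0.2.

Call:
arm_command:
  plan:
    - [-0.08,0,-0.12,0,0,0,8]
    - [-0.2,0,-0.2,0,0,0,8.5]
    - [-0.24,0,-0.2,0,0,0,8.5]
    - [-0.24,0,-0.2,0,0,0,8.5]
    - [-0.24,0,-0.2,0,0,0,8.5]

```text
time_s: 12.5
tool_pos: [484.8, -30.4, 121.5]
tool_rot: [3.141, -0.001, 0.322]
contact_force: [0.1, 1.4, 0.1]
grip_width: 84.8
finger_force: 0.0
```

Call:
arm_command:
  plan:
    - [0,0,0,0,0,0,8.5]
    - [0,0,0,0,0,0,8.5]

```text
time_s: 12.67
tool_pos: [485.2, -29.8, 120.5]
tool_rot: [-3.141, 0.0, 0.323]
contact_force: [0.2, 0.7, -0.0]
grip_width: 84.9
finger_force: 0.0
```

```bash
python3 - <<'E'
from h import *
s=st();im=robot.snapshot("wrist");cv2.imwrite("pics/w12.png",im[:,:,::-1])
u,v=proj("wrist",[[541.7,-11.4,50]],s)[0].astype(int);print(u,v)
a=cv2.resize(im[v-45:v+45,u-60:u+60,::-1],(720,540),interpolation=3)
cv2.imwrite("pics/w12c.png",a)
g=a.astype(int)
for v in(270,): print([(x,*g[v,x]) for x in range(100,620,10)])
for x in(360,): print([(y,*g[y,x]) for y in range(40,520,10)])
E
```

```text
t 12.6667 pos [485.22 -29.76 120.52] rot [-3.1413e+00  1.0000e-04  3.2330e-01] F [ 0.2  0.7 -0. ] M [ 0.03  -0.023 -0.042] w 84.9 0 v 0.003 q7 -1.38
252 120
[(100, np.int64(52), np.int64(78), np.int64(123)), (110, np.int64(52), np.int64(78), np.int64(124)), (120, np.int64(55), np.int64(79), np.int64(125)), (130, np.int64(51), np.int64(77), np.int64(123)), (140, np.int64(85), np.int64(106), np.int64(143)), (150, np.int64(221), np.int64(222), np.int64(220)), (160, np.int64(222), np.int64(223), np.int64(222)), (170, np.int64(226), np.int64(226), np.int64(224)), (180, np.int64(219), np.int64(223), np.int64(226)), (190, np.int64(230), np.int64(226), np.int64(225)), (200, np.int64(134), np.int64(139), np.int64(146)), (210, np.int64(174), np.int64(177), np.int64(175)), (220, np.int64(192), np.int64(191), np.int64(189)), (230, np.int64(194), np.int64(195), np.int64(193)), (240, np.int64(201), np.int64(198), np.int64(195)), (250, np.int64(201), np.int64(201), np.int64(199)), (260, np.int64(222), np.int64(223), np.int64(221)), (270, np.int64(220), np.int64(222), np.int64(220)), (280, np.int64(
[... 3522 characters left out ...]
, np.int64(204), np.int64(202)), (390, np.int64(206), np.int64(206), np.int64(204)), (400, np.int64(204), np.int64(203), np.int64(202)), (410, np.int64(204), np.int64(204), np.int64(203)), (420, np.int64(176), np.int64(177), np.int64(179)), (430, np.int64(92), np.int64(96), np.int64(102)), (440, np.int64(227), np.int64(229), np.int64(227)), (450, np.int64(215), np.int64(220), np.int64(220)), (460, np.int64(191), np.int64(199), np.int64(208)), (470, np.int64(205), np.int64(213), np.int64(220)), (480, np.int64(159), np.int64(171), np.int64(190)), (490, np.int64(45), np.int64(70), np.int64(113)), (500, np.int64(55), np.int64(78), np.int64(117)), (510, np.int64(54), np.int64(78), np.int64(117))]
```

The lens reads as a concentric near-circle (about 320 × 317 px at 6x) inside the bore with a dark gap all round, so it is seated flat. Next I look at the ring.

Call:
arm_command:
  plan:
    - [0.056,-0.152,0,0,0,0,8.5]
    - [0.112,-0.308,0,0,0,0,8.5]
    - [0.168,-0.464,0,0,0,0,8.5]
    - [0.224,-0.62,0,0,0,0,8.5]
    - [0.28,-0.776,0,0,0,0,8.5]

```text
time_s: 13.13
tool_pos: [489.4, 178.3, 120.4]
tool_rot: [-3.141, 0.0, 0.323]
contact_force: [2.0, -0.0, -0.0]
grip_width: 85.0
finger_force: 0.0
```

Scaled: -0.4 cm / 25 = -0.016.

Call:
arm_command:
  plan:
    - [0,-0.016,0,0,0,0,8.5]
    - [0,-0.016,0,0,0,0,8.5]
    - [0,-0.016,0,0,0,0,8.5]
    - [0,-0.016,0,0,0,0,8.5]

```text
time_s: 13.47
tool_pos: [488.2, 178.3, 120.5]
tool_rot: [3.141, 0.001, 0.321]
contact_force: [-0.1, -0.2, 0.2]
grip_width: 84.8
finger_force: 0.0
```

```bash
python3 - <<'E'
from h import *
s=st();im=robot.snapshot("wrist");cv2.imwrite("pics/w13.png",im[:,:,::-1])
u,v=proj("wrist",[[546,200,16]],s)[0].astype(int);print(u,v);x0,y0=u-66,v-50;print(x0,y0)
cv2.imwrite("pics/w13c.png",cv2.resize(im[y0:y0+100,x0:x0+133,::-1],(798,600),interpolation=3))
E
```

```text
t 13.4667 pos [488.24 178.28 120.45] rot [3.1407e+00 1.2000e-03 3.2120e-01] F [-0.1 -0.2  0.2] M [0.005 0.028 0.017] w 84.8 0 v 0.016 q7 -1.81
248 114
182 64
```

View pics/w13c.png

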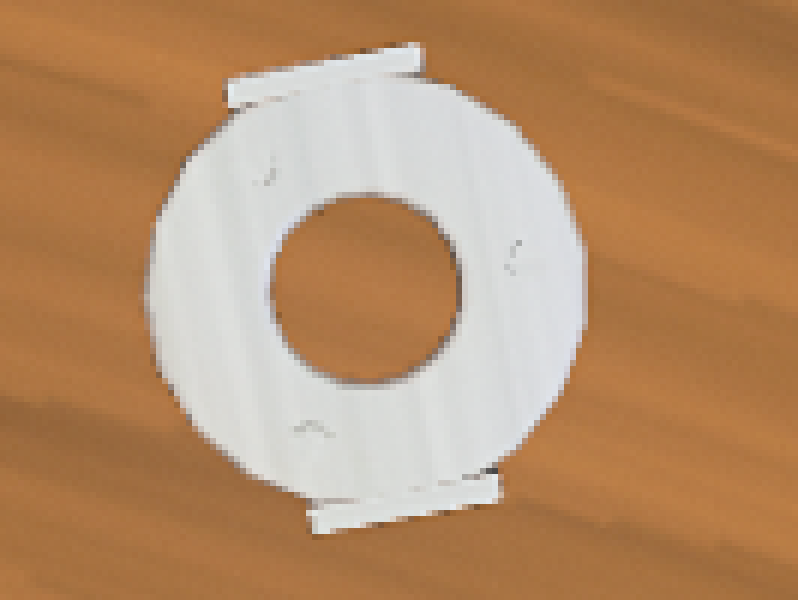

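The ring is centred at crop (366,289), its ears point 11.3° from the image's right, and studs show at (513,255), (268,172) and (312,430).

```bash
python3 - <<'E'
from h import *
s={"tool_pos":np.array([488.24,178.28,120.45]),"tool_rot":np.array([3.1407,.0012,.3212])}
R=Ro.from_euler("xyz",s["tool_rot"]).as_matrix()
p=onz(ray("wrist",(182+366/6-.4,64+288.8/6-.4),s),16.5);print(p,R.T@(p-s["tool_pos"]))
s={"tool_pos":np.array([485.22,-29.76,120.52]),"tool_rot":np.array([-3.1413,.0001,.3233])}
R=Ro.from_euler("xyz",s["tool_rot"]).as_matrix()
p=onz(ray("wrist",(192+366/6-.4,75+267/6-.4),s),50.);print("cell",p,R.T@(p-s["tool_pos"]))
E
```

```text
[546.61431472 204.73854661  16.5       ] [ 63.86669257  -6.7690169  103.86743377]
cell [542.53368991 -11.5579334   50.        ] [60.13419214  0.96998452 70.51370608]
```

Scaled: 6.4 cm / 25 = 0.256, 4.5 cm / 25 = 0.18, -0.12 rad / 1.5708 = -0.0764.

Call:
arm_command:
  plan:
    - [0.06,-0.008,0,0,0,-0.0764,8.5]
    - [0.12,-0.016,0.04,0,0,-0.1528,8.5]
    - [0.18,-0.024,0.08,0,0,-0.2292,8.5]
    - [0.256,-0.03,0.12,0,0,-0.3056,8.5]
    - [0.256,-0.03,0.16,0,0,-0.382,8.5]

```text
time_s: 13.93
tool_pos: [550.1, 206.7, 80.7]
tool_rot: [3.14, -0.003, 0.926]
contact_force: [0.6, 0.1, -0.1]
grip_width: 85.4
finger_force: 0.0
```

Scaled: -0.6 rad / 1.5708 = -0.382.

Call:
arm_command:
  plan:
    - [0,0,0,0,0,-0.0764,8.5]
    - [0,0,0,0,0,-0.1528,8.5]
    - [0,0,0,0,0,-0.2292,8.5]
    - [0,0,0,0,0,-0.3056,8.5]
    - [0,0,0,0,0,-0.382,8.5]

```text
time_s: 14.35
tool_pos: [546.9, 205.0, 80.8]
tool_rot: [-3.142, 0.001, 1.526]
contact_force: [0.6, -0.7, -0.4]
grip_width: 85.3
finger_force: 0.0
```

Scaled: -0.57 rad / 1.5708 = -0.3629.

Call:
arm_command:
  plan:
    - [0,0,0,0,0,-0.0764,8.5]
    - [0,0,0,0,0,-0.1528,8.5]
    - [0,0,0,0,0,-0.2292,8.5]
    - [0,0,0,0,0,-0.3056,8.5]
    - [0,0,0,0,0,-0.3629,8.5]

```text
time_s: 14.77
tool_pos: [547.0, 204.9, 80.7]
tool_rot: [-3.141, 0.001, 2.096]
contact_force: [0.0, -1.2, -0.3]
grip_width: 84.8
finger_force: 0.0
```

Call:
arm_command:
  plan:
    - [0,0,0,0,0,0,8.5]
    - [0,0,0,0,0,0,8.5]
    - [0,0,0,0,0,0,8.5]

```text
time_s: 15.02
tool_pos: [546.7, 206.2, 80.9]
tool_rot: [-3.141, 0.0, 2.088]
contact_force: [0.1, -0.5, -0.5]
grip_width: 85.2
finger_force: 0.0
```

```bash
python3 - <<'E'
from h import *
to(546.4,205.4,40)
s=robot.state();im=robot.snapshot("wrist");cv2.imwrite("pics/w14.png",im[:,:,::-1])
hsv=cv2.cvtColor(np.ascontiguousarray(im[:,:,::-1]),cv2.COLOR_BGR2HSV)
m=((hsv[...,1]<50)&(hsv[...,2]>150)).astype(np.uint8)
n,l,stt,c=cv2.connectedComponentsWithStats(m)
u,v=proj("wrist",[[546.4,205.4,16.5]],s)[0];print(u,v)
i=max(range(1,n),key=lambda k:stt[k][4]);print(stt[i],c[i])
cs,h=cv2.findContours((l==i).astype(np.uint8),cv2.RETR_CCOMP,2)
for k,cc in enumerate(cs):
    if cv2.contourArea(cc)>200:
        print("outer" if h[0][k][3]<0 else "hole",cv2.contourArea(cc),cv2.fitEllipse(cc),cv2.minAreaRect(cc))
        if h[0][k][3]>=0: 
            p=onz(ray("wrist",cv2.fitEllipse(cc)[0],s),16.5);print(p,Ro.from_euler("xyz",s["tool_rot"]).as_matrix().T@(p-s["tool_pos"]))
E
```

```text
t 15.0167 pos [546.68 206.15  80.86] rot [-3.1413e+00  3.0000e-04  2.0881e+00] F [ 0.1 -0.5 -0.5] M [-0.005 -0.02   0.039] w 85.2 0 v 0.01 q7 -0.36
tool shift mm [-0.52 -0.61 40.86]
252.9510144572501 208.71879176533866
[ 209  170   89   76 4159] [252.46742005 206.62683337]
outer 4983.5 ((252.44178771972656, 206.8564453125), (73.94986724853516, 85.61737060546875), 91.0252914428711) ((253.0, 207.5), (75.0, 88.0), 90.0)
hole 991.0 ((252.5179901123047, 208.5006103515625), (34.682395935058594, 36.465755462646484), 88.96705627441406) ((252.50003051757812, 208.50001525878906), (35.35533905029297, 35.35533905029297), 45.0)
[546.05334855 205.39216112  16.5       ] [-0.33367365 -0.89990813 64.36167465]
```

Scaled: 6.9 cm / 25 = 0.276, 6.3 cm / 25 = 0.252.

Call:
arm_command:
  plan:
    - [-0.0016,-0.0044,0.1,0,0,0,8.5]
    - [-0.0016,-0.0044,0.2,0,0,0,8.5]
    - [-0.0016,-0.0044,0.252,0,0,0,8.5]
    - [-0.0016,-0.0044,0.276,0,0,0,8.5]
    - [-0.0016,-0.0044,0.276,0,0,0,8.5]

```text
time_s: 15.48
tool_pos: [544.9, 206.0, 10.9]
tool_rot: [-3.139, -0.0, 2.092]
contact_force: [-0.8, 0.1, 0.9]
grip_width: 85.1
finger_force: 0.0
```

Call:
arm_command:
  plan:
    - [0,0,0,0,0,0,8]
    - [0,0,0,0,0,0,7.2]
    - [0,0,0,0,0,0,6.4]
    - [0,0,0,0,0,0,5.8]
    - [0,0,0,0,0,0,5.8]

```text
time_s: 15.9
tool_pos: [546.4, 206.6, 13.5]
tool_rot: [3.14, 0.001, 2.093]
contact_force: [-1.7, -0.9, 7.4]
grip_width: 60.4
finger_force: 62.8
```

Call:
arm_command:
  plan:
    - [0,0,0,0,0,0,5.8]
    - [0,0,0,0,0,0,5.8]

```text
time_s: 16.07
tool_pos: [546.4, 206.6, 13.5]
tool_rot: [3.14, 0.001, 2.092]
contact_force: [-2.9, -2.0, 8.7]
grip_width: 60.4
finger_force: 62.8
```

```bash
python3 -c "
from h import *
st()"
```

```text
t 16.0667 pos [546.36 206.62  13.47] rot [3.1397e+00 5.0000e-04 2.0925e+00] F [-2.9 -2.   8.7] M [-0.254  0.39  -0.018] w 60.4 63 v 0.001 q7 -0.42
```

The ring is gripped (60.4 mm wide, 63 N). I lift it and carry it to above the cell.

Scaled: -8 cm / 25 = -0.32, -7.6 cm / 25 = -0.304.

Call:
arm_command:
  plan:
    - [0,0,-0.08,0,0,0,5.8]
    - [0,0,-0.2,0,0,0,5.8]
    - [-0.08,-0.048,-0.32,0,0,0,5.8]
    - [-0.192,-0.116,-0.32,0,0,0,5.8]
    - [-0.304,-0.184,-0.32,0,0,0,5.8]

```text
time_s: 16.48
tool_pos: [545.0, 118.1, 94.8]
tool_rot: [3.137, 0.001, 2.095]
contact_force: [-0.6, -0.3, -1.3]
grip_width: 60.2
finger_force: 66.3
```

Scaled: -10.9 cm / 25 = -0.436, -10.4 cm / 25 = -0.416, 0.24 rad / 1.5708 = 0.1528.

Call:
arm_command:
  plan:
    - [-0.112,-0.068,0,0,0,0.0318,5.8]
    - [-0.224,-0.136,0,0,0,0.0637,5.8]
    - [-0.336,-0.204,0,0,0,0.1019,5.8]
    - [-0.416,-0.248,0,0,0,0.1528,5.8]
    - [-0.436,-0.26,0,0,0,0.1528,5.8]

```text
time_s: 16.9
tool_pos: [541.6, -15.1, 92.3]
tool_rot: [-3.141, 0.003, 1.842]
contact_force: [-0.4, -0.5, -1.0]
grip_width: 60.0
finger_force: 66.2
```

Call:
arm_command:
  plan:
    - [0,0,0,0,0,0,5.8]
    - [0,0,0,0,0,0,5.8]
    - [0,0,0,0,0,0,5.8]
    - [0,0,0,0,0,0,5.8]

```text
time_s: 17.23
tool_pos: [541.8, -7.6, 92.2]
tool_rot: [3.141, -0.001, 1.856]
contact_force: [1.3, -0.4, -1.5]
grip_width: 60.1
finger_force: 66.3
```

```bash
python3 - <<'E'
from h import *
to(541.97,-9.94,72)
s=robot.state();im=robot.snapshot("wrist");cv2.imwrite("pics/w15.png",im[:,:,::-1])
R=Ro.from_euler("xyz",s["tool_rot"]).as_matrix()
hsv=cv2.cvtColor(np.ascontiguousarray(im[:,:,::-1]),cv2.COLOR_BGR2HSV)
t=np.linspace(0,2*np.pi,400)
for ox in(-1,0):
    for nm,r,z in(("flange top",29.5,-3),("hole",12.5,-3)):
        p=proj("wrist",np.c_[ox+r*np.cos(t),r*np.sin(t),0*t+z]@R.T+s["tool_pos"],s);print(ox,nm,p.min(0).round(1),p.max(0).round(1))
# column/rows through hole centre: gray and sat
u=252
for u in(225,252,280): print(u,[(v,*im[v,u].tolist()) for v in range(180,330,3)])
E
```

```text
t 17.2333 pos [541.79  -7.55  92.22] rot [ 3.1409e+00 -7.0000e-04  1.8557e+00] F [ 1.3 -0.4 -1.5] M [-0.046 -0.002 -0.04 ] w 60.1 66 v 0.006 q7 -0.19
tool shift mm [-2.34 -0.5  20.22]
-1 flange top [195.6 201.6] [313.5 303.4]
-1 hole [229.5 235. ] [279.8 278.1]
0 flange top [195.4 199.5] [313.7 302. ]
0 hole [229.4 233.1] [279.9 276.5]
225 [(180, 123, 80, 53), (183, 124, 82, 55), (186, 123, 82, 56), (189, 125, 84, 57), (192, 123, 81, 57), (195, 123, 80, 57), (198, 147, 120, 102), (201, 105, 100, 98), (204, 104, 101, 98), (207, 200, 196, 192), (210, 182, 175, 171), (213, 223, 223, 229), (216, 221, 222, 229), (219, 222, 223, 230), (222, 221, 223, 230), (225, 225, 227, 234), (228, 221, 224, 231), (231, 218, 220, 228), (234, 221, 222, 230), (237, 224, 225, 233), (240, 221, 222, 230), (243, 220, 222, 229), (246, 221, 222, 230), (249, 217, 217, 223), (252, 219, 218, 220), (255, 218, 212, 212), (258, 220, 215, 214), (261, 223, 220, 221), (264, 217, 216, 218), (267, 224, 227, 233), (270, 223, 225, 231), (273, 220, 221, 228), (276, 222, 224, 230), (279, 223, 225, 230), (282, 220, 222, 228), (
[... 1767 characters left out ...]
, 219, 219), (234, 218, 220, 221), (237, 224, 225, 227), (240, 219, 221, 223), (243, 220, 222, 225), (246, 219, 221, 224), (249, 216, 218, 222), (252, 216, 218, 221), (255, 220, 223, 225), (258, 221, 223, 226), (261, 223, 224, 226), (264, 219, 221, 224), (267, 223, 225, 227), (270, 223, 225, 226), (273, 218, 219, 220), (276, 218, 221, 221), (279, 219, 221, 221), (282, 220, 223, 222), (285, 218, 219, 218), (288, 221, 222, 220), (291, 220, 222, 219), (294, 221, 224, 221), (297, 182, 129, 84), (300, 181, 124, 76), (303, 181, 123, 74), (306, 180, 123, 77), (309, 174, 118, 69), (312, 169, 117, 70), (315, 163, 114, 67), (318, 159, 111, 68), (321, 136, 95, 62), (324, 48, 44, 43), (327, 50, 46, 42)]
```

Call:
arm_command:
  plan:
    - [-0.0092,-0.002,0.02,0,0,0,5.8]
    - [-0.0092,-0.002,0.048,0,0,0,5.8]
    - [-0.0092,-0.002,0.08,0,0,0,5.8]
    - [-0.0092,-0.002,0.08,0,0,0,5.8]
    - [-0.0092,-0.002,0.08,0,0,0,5.8]

```text
time_s: 17.7
tool_pos: [541.2, -11.7, 71.0]
tool_rot: [-3.14, -0.001, 1.853]
contact_force: [0.6, 0.2, -1.0]
grip_width: 59.9
finger_force: 66.2
```

```bash
python3 -c "
from h import *
to(541.97,-9.94,64)"
```

```text
t 17.7 pos [541.21 -11.68  71.04] rot [-3.1399e+00 -6.0000e-04  1.8530e+00] F [ 0.6  0.2 -1. ] M [0.012 0.05  0.004] w 59.9 66 v 0.014 q7 -0.2
tool shift mm [1.46 1.22 7.04]
```

Scaled: 0.5 cm / 25 = 0.02, 0.4 cm / 25 = 0.016.

Call:
arm_command:
  plan:
    - [0.0052,0.0044,0.008,0,0,0,5.8]
    - [0.0052,0.0044,0.016,0,0,0,5.8]
    - [0.0052,0.0044,0.02,0,0,0,5.8]
    - [0.0052,0.0044,0.02,0,0,0,5.8]

```text
time_s: 18.03
tool_pos: [542.5, -10.2, 66.8]
tool_rot: [-3.141, 0.0, 1.853]
contact_force: [-0.2, -0.2, -1.4]
grip_width: 60.6
finger_force: 66.2
```

```bash
python3 -c "
from h import *
to(541.97,-9.94,61)"
```

```text
t 18.0333 pos [542.5  -10.21  66.84] rot [-3.1415  0.      1.8528] F [-0.2 -0.2 -1.4] M [ 0.043 -0.009 -0.031] w 60.6 66 v 0.005 q7 -0.21
tool shift mm [ 0.41 -0.43  5.84]
```

Within 0.5 mm laterally. I lower it over the thread in steps.

Scaled: 0.6 cm / 25 = 0.024, 0.4 cm / 25 = 0.016.

Call:
arm_command:
  plan:
    - [0.0012,-0.0016,0.008,0,0,0,5.8]
    - [0.0012,-0.0016,0.016,0,0,0,5.8]
    - [0.0012,-0.0016,0.024,0,0,0,5.8]
    - [0.0012,-0.0016,0.024,0,0,0,5.8]

```text
time_s: 18.37
tool_pos: [542.1, -10.0, 60.7]
tool_rot: [3.141, -0.0, 1.853]
contact_force: [0.4, 0.0, -1.9]
grip_width: 60.0
finger_force: 66.2
```

```bash
python3 -c "
from h import *
to(541.97,-9.94,58)"
```

```text
t 18.3667 pos [542.15 -10.02  60.66] rot [ 3.1415e+00 -1.0000e-04  1.8527e+00] F [ 0.4  0.  -1.9] M [ 0.058 -0.135 -0.03 ] w 60.0 66 v 0.009 q7 -0.22
tool shift mm [ 0.13 -0.15  2.66]
```

Call:
arm_command:
  plan:
    - [0,0,0.004,0,0,0,5.8]
    - [0,0,0.008,0,0,0,5.8]
    - [0,0,0.012,0,0,0,5.8]
    - [0,0,0.014,0,0,0,5.8]

```text
time_s: 18.7
tool_pos: [542.2, -10.0, 57.4]
tool_rot: [3.141, -0.0, 1.853]
contact_force: [0.2, 1.3, -0.7]
grip_width: 60.4
finger_force: 66.2
```

```bash
python3 -c "
from h import *
st()"
```

```text
t 18.7 pos [542.18 -10.    57.39] rot [ 3.1414 -0.      1.8527] F [ 0.2  1.3 -0.7] M [ 0.03  -0.071  0.069] w 60.4 66 v 0.011 q7 -0.22
```

Scaled: 0.1 cm / 25 = 0.004, 0.05 cm / 25 = 0.002.

Call:
arm_command:
  plan:
    - [0,0,0.002,0,0,0,5.8]
    - [0,0,0.004,0,0,0,5.8]
    - [0,0,0.004,0,0,0,5.8]

```text
time_s: 18.95
tool_pos: [542.1, -10.0, 56.4]
tool_rot: [3.141, 0.0, 1.853]
contact_force: [1.3, 0.3, -1.1]
grip_width: 60.2
finger_force: 66.2
```

Scaled: 0.1 cm / 25 = 0.004, 0.05 cm / 25 = 0.002.

Call:
arm_command:
  plan:
    - [0,0,0.002,0,0,0,5.8]
    - [0,0,0.004,0,0,0,5.8]
    - [0,0,0.004,0,0,0,5.8]

```text
time_s: 19.2
tool_pos: [542.1, -10.0, 55.4]
tool_rot: [3.141, 0.0, 1.853]
contact_force: [0.6, 0.6, -0.8]
grip_width: 59.9
finger_force: 66.3
```

Scaled: 0.05 cm / 25 = 0.002, 0.03 cm / 25 = 0.0012.

Call:
arm_command:
  plan:
    - [0,0,0.0012,0,0,0,5.8]
    - [0,0,0.002,0,0,0,5.8]
    - [0,0,0.002,0,0,0,5.8]

```text
time_s: 19.45
tool_pos: [542.1, -10.0, 55.0]
tool_rot: [3.141, 0.0, 1.853]
contact_force: [0.7, 0.4, -0.2]
grip_width: 60.2
finger_force: 66.3
```

Scaled: 0.05 cm / 25 = 0.002, 0.03 cm / 25 = 0.0012.

Call:
arm_command:
  plan:
    - [0,0,0.0012,0,0,0,5.8]
    - [0,0,0.002,0,0,0,5.8]
    - [0,0,0.002,0,0,0,5.8]

```text
time_s: 19.7
tool_pos: [542.2, -10.0, 54.9]
tool_rot: [3.141, 0.0, 1.853]
contact_force: [-1.2, 0.7, 5.1]
grip_width: 60.2
finger_force: 67.0
```

The ring rests on the lens (5 N at TCP z 54.9, so its origin is about 8.6 mm below the rim). I ease off slightly and turn it clockwise about the ring's own axis.

Scaled: 0.04 cm / 25 = 0.0016, 0.03 cm / 25 = 0.0012, 0.4 rad / 1.5708 = 0.2546.

Call:
arm_command:
  plan:
    - [0,0.0004,-0.0008,0,0,0.0637,5.8]
    - [0,0.0008,-0.0008,0,0,0.1273,5.8]
    - [-0.0002,0.0012,-0.0008,0,0,0.191,5.8]
    - [-0.0004,0.0016,-0.0008,0,0,0.2546,5.8]
    - [-0.0004,0.0016,-0.0008,0,0,0.2546,5.8]

```text
time_s: 20.12
tool_pos: [542.6, -9.8, 54.9]
tool_rot: [3.141, 0.0, 1.448]
contact_force: [0.1, 0.8, 2.5]
grip_width: 60.0
finger_force: 66.6
```

```bash
python3 -c "
from h import *
st()"
```

```text
t 20.1167 pos [542.65  -9.77  54.93] rot [3.1411 0.     1.4484] F [0.1 0.8 2.5] M [ 0.114 -0.156 -0.02 ] w 60.0 67 v 0.154 q7 -0.55
```

Scaled: 0.02 cm / 25 = 0.0008, 0.01 cm / 25 = 0.0004, 0.2 rad / 1.5708 = 0.1273.

Call:
arm_command:
  plan:
    - [0,0.0004,0,0,0,0.0509,5.8]
    - [0,0.0008,0,0,0,0.1019,5.8]
    - [0,0.0008,0,0,0,0.1273,5.8]
    - [0,0.0008,0,0,0,0.1273,5.8]

```text
time_s: 20.45
tool_pos: [542.9, -9.8, 54.9]
tool_rot: [3.141, -0.0, 1.254]
contact_force: [0.9, 1.7, 2.8]
grip_width: 59.6
finger_force: 66.6
```

```bash
python3 -c "
from h import *
st()"
```

```text
t 20.45 pos [542.92  -9.79  54.88] rot [ 3.1411e+00 -1.0000e-04  1.2544e+00] F [0.9 1.7 2.8] M [ 0.26  -0.191  0.059] w 59.6 67 v 0.06 q7 -0.71
```

Scaled: 0.01 cm / 25 = 0.0004, 0.005 cm / 25 = 0.0002, 0.1 rad / 1.5708 = 0.0637.

Call:
arm_command:
  plan:
    - [0,0.0002,0,0,0,0.0318,5.8]
    - [0,0.0004,0,0,0,0.0637,5.8]
    - [0,0.0004,0,0,0,0.0637,5.8]

```text
time_s: 20.7
tool_pos: [543.0, -9.9, 54.9]
tool_rot: [3.141, -0.0, 1.154]
contact_force: [0.7, 0.8, 4.0]
grip_width: 59.8
finger_force: 66.7
```

```bash
python3 -c "
from h import *
st()"
```

```text
t 20.7 pos [543.03  -9.89  54.91] rot [ 3.1411e+00 -3.0000e-04  1.1544e+00] F [0.7 0.8 4. ] M [ 0.245 -0.181 -0.05 ] w 59.8 67 v 0.061 q7 -0.79
```

Scaled: 0.008 cm / 25 = 0.0003, 0.005 cm / 25 = 0.0002, 0.08 rad / 1.5708 = 0.0509.

Call:
arm_command:
  plan:
    - [0,0.0002,0,0,0,0.0255,5.8]
    - [0,0.0003,0,0,0,0.0509,5.8]
    - [0,0.0003,0,0,0,0.0509,5.8]

```text
time_s: 20.95
tool_pos: [543.1, -9.9, 54.9]
tool_rot: [3.141, -0.0, 1.075]
contact_force: [0.9, 1.4, 3.5]
grip_width: 60.2
finger_force: 66.8
```

```bash
python3 -c "
from h import *
st()"
```

```text
t 20.95 pos [543.11  -9.93  54.86] rot [ 3.1412e+00 -3.0000e-04  1.0752e+00] F [0.9 1.4 3.5] M [ 0.248 -0.183 -0.028] w 60.2 67 v 0.047 q7 -0.85
```

Scaled: 0.006 cm / 25 = 0.0002, 0.003 cm / 25 = 0.0001, 0.06 rad / 1.5708 = 0.0382.

Call:
arm_command:
  plan:
    - [0,0.0001,0,0,0,0.0191,5.8]
    - [0,0.0002,0,0,0,0.0382,5.8]
    - [0,0.0002,0,0,0,0.0382,5.8]

```text
time_s: 21.2
tool_pos: [543.2, -10.0, 54.9]
tool_rot: [3.141, -0.0, 1.012]
contact_force: [0.6, 1.8, 5.9]
grip_width: 60.2
finger_force: 66.9
```

```bash
python3 -c "
from h import *
st()"
```

```text
t 21.2 pos [543.24  -9.99  54.88] rot [ 3.1411e+00 -5.0000e-04  1.0121e+00] F [0.6 1.8 5.9] M [ 0.361 -0.27  -0.023] w 60.2 67 v 0.038 q7 -0.9
```

Scaled: -0.01 cm / 25 = -0.0004, 0.006 cm / 25 = 0.0002, 0.06 rad / 1.5708 = 0.0382.

Call:
arm_command:
  plan:
    - [0,0.0001,-0.0004,0,0,0.0191,5.8]
    - [0,0.0002,-0.0004,0,0,0.0382,5.8]
    - [0,0.0002,-0.0004,0,0,0.0382,5.8]

```text
time_s: 21.45
tool_pos: [543.3, -10.0, 54.9]
tool_rot: [3.141, -0.0, 0.951]
contact_force: [0.7, 2.0, 3.3]
grip_width: 59.7
finger_force: 66.8
```

```bash
python3 -c "
from h import *
st()"
```

```text
t 21.45 pos [543.27 -10.02  54.88] rot [ 3.1412e+00 -5.0000e-04  9.5100e-01] F [0.7 2.  3.3] M [ 0.45  -0.443  0.014] w 59.7 67 v 0.042 q7 -0.95
```

Scaled: 0.006 cm / 25 = 0.0002, 0.003 cm / 25 = 0.0001, 0.06 rad / 1.5708 = 0.0382.

Call:
arm_command:
  plan:
    - [0,0.0001,0,0,0,0.0191,5.8]
    - [0,0.0002,0,0,0,0.0382,5.8]
    - [0,0.0002,0,0,0,0.0382,5.8]

```text
time_s: 21.7
tool_pos: [543.3, -9.8, 54.8]
tool_rot: [3.141, -0.001, 0.891]
contact_force: [2.8, 4.5, 3.1]
grip_width: 60.0
finger_force: 66.7
```

```bash
python3 -c "
from h import *
st()"
```

```text
t 21.7 pos [543.32  -9.81  54.84] rot [ 3.1413e+00 -6.0000e-04  8.9070e-01] F [2.8 4.5 3.1] M [ 0.815 -0.606  0.064] w 60.0 67 v 0.043 q7 -1.0
```

Scaled: 0.02 cm / 25 = 0.0008, 0.004 cm / 25 = 0.0002, 0.04 rad / 1.5708 = 0.0255.

Call:
arm_command:
  plan:
    - [0.0008,0.0001,0,0,0,0.0127,5.8]
    - [0.0008,0.0002,0,0,0,0.0255,5.8]
    - [0.0008,0.0002,0,0,0,0.0255,5.8]

```text
time_s: 21.95
tool_pos: [543.4, -9.7, 54.8]
tool_rot: [3.141, -0.0, 0.852]
contact_force: [3.2, 4.8, 3.6]
grip_width: 59.8
finger_force: 66.7
```

```bash
python3 -c "
from h import *
st()"
```

```text
t 21.95 pos [543.36  -9.7   54.82] rot [ 3.1415e+00 -5.0000e-04  8.5160e-01] F [3.2 4.8 3.6] M [ 0.965 -0.552  0.371] w 59.8 67 v 0.028 q7 -1.03
```

Call:
arm_command:
  plan:
    - [0,0,0,0,0,0,5.8]
    - [0,0,0,0,0,0,5.8]

```text
time_s: 22.12
tool_pos: [543.4, -9.7, 54.8]
tool_rot: [3.142, -0.001, 0.853]
contact_force: [2.2, 4.8, 4.1]
grip_width: 60.1
finger_force: 66.7
```

```bash
python3 -c "
from h import *
st()"
```

```text
t 22.1167 pos [543.37  -9.73  54.82] rot [ 3.1415e+00 -5.0000e-04  8.5270e-01] F [2.2 4.8 4.1] M [ 1.023 -0.6    0.275] w 60.1 67 v 0.003 q7 -1.03
```

Call:
arm_command:
  plan:
    - [0,0,0,0,0,0,5.8]

```text
time_s: 22.2
tool_pos: [543.4, -9.8, 54.8]
tool_rot: [3.141, -0.001, 0.853]
contact_force: [3.0, 4.6, 2.8]
grip_width: 59.7
finger_force: 66.7
```

```bash
python3 -c "
from h import *
st()"
```

```text
t 22.2 pos [543.39  -9.78  54.84] rot [ 3.1415e+00 -6.0000e-04  8.5270e-01] F [3.  4.6 2.8] M [ 1.04  -0.58   0.292] w 59.7 67 v 0.001 q7 -1.03
```

Call:
arm_command:
  plan:
    - [0,0,0,0,0,0,5.8]

```text
time_s: 22.28
tool_pos: [543.4, -9.7, 54.8]
tool_rot: [3.142, -0.001, 0.853]
contact_force: [2.7, 5.0, 3.6]
grip_width: 60.1
finger_force: 66.7
```

```bash
python3 -c "
from h import *
st()"
```

```text
t 22.2833 pos [543.36  -9.74  54.81] rot [ 3.1416e+00 -5.0000e-04  8.5280e-01] F [2.7 5.  3.6] M [ 1.021 -0.602  0.3  ] w 60.1 67 v 0.002 q7 -1.03
```

Call:
arm_command:
  plan:
    - [0,0,0,0,0,0,5.8]

```text
time_s: 22.37
tool_pos: [543.4, -9.7, 54.8]
tool_rot: [3.142, -0.001, 0.853]
contact_force: [3.1, 4.7, 2.5]
grip_width: 60.1
finger_force: 66.7
```

```bash
python3 -c "
from h import *
st()"
```

```text
t 22.3667 pos [543.39  -9.73  54.82] rot [ 3.1415e+00 -6.0000e-04  8.5280e-01] F [3.1 4.7 2.5] M [ 0.963 -0.605  0.273] w 60.1 67 v 0.002 q7 -1.03
```

The torque holds at about 0.285 N m against a baseline near 0.03, at about 1.0 rad of turn, which matches the measured seat height. The ring is snug, so I release and back away.

Call:
arm_command:
  plan:
    - [0,0,0,0,0,0,6.4]
    - [0,0,0,0,0,0,7.2]
    - [0,0,0,0,0,0,8]
    - [0,0,0,0,0,0,8.5]
    - [0,0,-0.012,0,0,0,8.5]

```text
time_s: 22.78
tool_pos: [542.3, -10.6, 57.2]
tool_rot: [-3.141, 0.002, 0.852]
contact_force: [-0.0, 1.4, 0.6]
grip_width: 85.0
finger_force: 0.0
```

Scaled: -7 cm / 25 = -0.28, -6 cm / 25 = -0.24.

Call:
arm_command:
  plan:
    - [0,0,-0.08,0,0,0,8.5]
    - [0,0,-0.2,0,0,0,8.5]
    - [-0.16,0,-0.28,0,0,0,8.5]
    - [-0.24,0,-0.28,0,0,0,8.5]
    - [-0.24,0,-0.28,0,0,0,8.5]

```text
time_s: 23.2
tool_pos: [501.1, -59.7, 128.9]
tool_rot: [3.14, 0.003, 0.848]
contact_force: [-1.8, -0.5, -0.2]
grip_width: 85.1
finger_force: 0.0
```

Call:
arm_command:
  plan:
    - [0,0,0,0,0,0,8.5]
    - [0,0,0,0,0,0,8.5]
    - [0,0,0,0,0,0,8.5]

```text
time_s: 23.45
tool_pos: [504.1, -54.4, 127.6]
tool_rot: [-3.141, -0.0, 0.854]
contact_force: [-0.3, 0.0, 0.4]
grip_width: 84.9
finger_force: 0.0
```

```bash
python3 - <<'E'
from h import *
s=st();im=robot.snapshot("wrist");cv2.imwrite("pics/w16.png",im[:,:,::-1])
hsv=cv2.cvtColor(np.ascontiguousarray(im[:,:,::-1]),cv2.COLOR_BGR2HSV)
m=((hsv[...,1]<45)&(hsv[...,2]>140)).astype(np.uint8)
n,l,stt,c=cv2.connectedComponentsWithStats(m)
print(proj("wrist",[[542.25,-10.9,57]],s))
for k in range(1,n):
    if stt[k][4]>300:
        cc=max(cv2.findContours((l==k).astype(np.uint8),0,2)[0],key=cv2.contourArea);print(stt[k],c[k],cv2.fitEllipse(cc),cv2.minAreaRect(cc))
t=np.linspace(0,2*np.pi,400)
p=proj("wrist",np.c_[542.25+29.5*np.cos(t),-10.9+29.5*np.sin(t),0*t+57.8],s);print(p.min(0),p.max(0))
E
```

```text
t 23.45 pos [504.1  -54.42 127.62] rot [-3.1413e+00 -4.0000e-04  8.5370e-01] F [-0.3  0.   0.4] M [ 0.015 -0.007  0.051] w 84.9 0 v 0.007 q7 -0.89
[[252.57612585 122.43399385]]
[ 207   82   91   85 5916] [251.95757268 123.81102096] ((251.915771484375, 123.95233917236328), (82.3720932006836, 88.19540405273438), 90.23942565917969) ((252.0, 124.0), (84.0, 90.0), 90.0)
[209.01703566  78.98782722] [296.10560653 165.12680614]
```

```bash
python3 -c "
from rig import robot
print(robot.close_job())"
```

```text
the job is handed in; nothing more can be done
None
```

The job is handed in at about 23.5 s: the lens is seated flat in the cell, and the ring is screwed about 1.0 rad clockwise until turning took about 0.25 N m more than before. That is near the top of the snug range; I didn't test the lens for rattle or see any verdict, and left the other things on the table alone.

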